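Clamp a planer guide bar in the bench fixture

TASK

Lay the long aluminium bar flat across the two rests of the fixture, centred, and let go of it, then pump the trigger until the bar is pushed up against both stops and the sprung pad is pressed in about half way; never bottom the pad. Finish while still holding the trigger at least partly squeezed with the gripper. Move the pusher only with the trigger, do not push on its rod, head or pad, and leave the short bar, screwdriver and tin alone.

Things in the scene. Friction and masses are not known exactly. Their poses are not given: they have to be found in the camera images.
- fixture: Fixed bench fixture on a plywood base 245 x 220 x 12 mm. Origin: on the table, on its centre line. Its x is the way the pusher pushes, y runs along a laid bar, z up. The pusher's housing (44 mm wide) is at x = -150 to -68 mm, up to 68 mm above the table, and 106 mm at x = -112 to -78 mm
- rests (a point): centre point between the two steel rests, level with their flat tops 42 mm above the table, at the foot of the stop faces' line (fixture x = 54 mm, y = 0). The rests are centred at fixture y = +-75 mm, each 30 mm wide in y, tops from x = 0 to 54 mm; 120 mm is free between them. At x = 54 mm each has a stop that rises to 75 mm above the table
- handle_grip (a point): middle of the fixed upright black handle, 140 mm above the table, at fixture x = -133.5 mm; the handle is 16 mm thick in x, 26 mm wide in y, its top 165 mm above the table
- trigger_grip (a point): middle of the trigger, 45 mm above its hinge and moving with it, about 139 mm above the table. Black lever 12 mm thick, 22 mm wide in y, between handle and rests, reaching from about 102 to 163 mm above the table. At this height handle back to trigger front is about 62 mm when released, 43 mm fully squeezed
- trigger (a joint): trigger angle, rad: 0 released (sprung), 0.42 fully squeezed, at its end stop. Squeezing pulls it towards the handle (fixture -x), about a level hinge 95 mm above the table at fixture x = -95 mm; it leans 0.21 rad to the rests at 0. It drives the pusher forward about 20 mm per rad (8 to 9 mm a stroke); let go, it slips back and the pusher stays. Takes 4 to 20 N at trigger_grip
- jaw: steel pusher rod (12 mm square) with its head plate (34 x 34 x 10 mm); slides along fixture x only, 52 mm above the table, held by 12 N of friction. Origin: centre of the head's front face, at fixture x = -56 mm when fully back. The rod's tail reaches 160 mm behind the origin. Carries the pad
- pad (a joint): how far the sprung pad is pressed in towards the head, m: 0 free, 0.014 bottomed; spring 0.7 N per mm
- pad_face (a point): centre of the front face of the rubber pad (30 mm wide, 24 mm high, 8 mm thick), 22 mm ahead of the head when free; at the start it is 16 to 34 mm short of the rests' edge x = 0 (of the fixture)
- bar: long plain aluminium bar, 220 mm long (its y), 36 mm wide (its x), 20 mm high, about 0.42 kg, loose, lying flat. Origin: centre of its underside. Either way round is right
- offcut: short aluminium bar of the same 36 x 20 mm section, 110 mm long (its y), loose; too short to bridge the rests, a bystander. Origin: centre of its underside
- screwdriver: black-handled screwdriver lying on the table, a bystander
- tin: upright tin, 66 mm across and 110 mm high, a bystander; origin at the centre of its underside
Mind the look-alikes: they are no part of the job. Leave any blue or purple look-alike of the bar alone.

How it is judged:
On the way:
1. the long bar lies flat on both rests, let go, before the pad has pressed on it (z of bar in the frame of fixture between 0.039 and 0.045 m and angle between bar's own z axis and vertical below 0.06 rad and y of bar in the frame of fixture between -0.03 and 0.03 m and x of bar in the frame of fixture between 0.004 and 0.041 m and contact force between the fingers and bar below 0.3 N and value of joint pad below 0.003 m), for 0.2 s.
At the end, for the whole second after the job is handed in: The long bar lies flat on both rests (within 35 mm of centred), against both stops within 3 mm and 0.04 rad, the pad pressed in by 4 to 10.5 mm of its 14 mm, and the gripper (not touching the bar) is still holding the trigger squeezed by more than 0.04 rad (z of bar in the frame of fixture between 0.039 and 0.045 m and angle between bar's own z axis and vertical below 0.06 rad and y of bar in the frame of fixture between -0.035 and 0.035 m and x of bar in the frame of fixture above 0.033 m and angle between the x axis of bar and the x axis of fixture, either way round below 0.04 rad and value of joint pad between 0.004 and 0.0105 m and contact force between jaw and bar above 1.5 N and contact force between the fingers and bar below 0.3 N and contact force between the fingers and fixture above 1 N and value of joint trigger above 0.04 rad and linear speed of bar below 0.01 m/s); the arm keeps its last pose, push and grip.
It fails at once if the pad is bottomed (pressed in more than 13 mm) (value of joint pad above 0.013 m).
It fails at once if the robot pushes the rod, head or pad directly (contact force between the arm and jaw above 2 N).
It fails at once if the fingers push the rod, head or pad directly (contact force between the fingers and jaw above 2 N).
It fails at once if a bystander is moved by more than 30 mm (distance of any of offcut, screwdriver, tin from where it was at the start of the episode above 0.03 m).
It also fails if it takes over 72 s, if anything falls off the work surface, if the arm or the gripper's body presses on something with over 40 N, if the wrist force passes 120 N, or if a joint passes its speed limit or range.

ROBOT

A 6-joint arm with a two-finger parallel gripper is mounted at the origin on the work surface. World frame = base frame: x ahead of the robot, y to its left, z up, the work surface at z = 0. Lengths are in m, angles in rad, forces in N, time in s.
With the tool pointing down it reaches from about 0.375 to 0.825 m from the base axis. Payload 5.5 kg.
Tool frame: the origin (TCP) lies at the very end of the fingers, on their centre line; the grasp point (between the pads) lies 19 mm behind it (manip.grip_depth is the distance from the TCP to the grasp point, in m); z points along the fingers, y is the line along which they close (so a half turn about z gives the same grasp; the last joint's range is limited). The gripper opens to 85 mm and grips with 20 to 120 N. Pads are 22 mm wide; open, the fingers measure 114 mm over their backs; the gripper's body (76 mm by 85 mm) begins 54 mm behind the grasp point. The pads swing forward as they close: fully open they stand 13 mm farther back than shut.
Start: joints at [-1.162, 0.314, -0.047, 1.21, 0, 1.571], TCP at [0.239, -0.551, 0.231] pointing down, gripper open.
Joint ranges: [-2.67, 2.67], [-0.69, 1.73], [-1.03, 1.25], [-2.08, 2.16], [-1.42, 1.45], [-3.14, 3.14]. Speed limits (rad/s): [2.39, 2.39, 3.01, 3.14, 3.14, 3.14].

INTERFACE

Orientations are given as a 3x3 rotation matrix whose columns are the frame's x, y, z axes.
In Python, from plant import manip, get_image gives the robot as it stands. The module is installed in compiled form; this text tells all that it offers.
- The arm moves only by the tool apply_moves, never from a script. Its argument "targets" is a list of rows, each an object of numbers: "x", "y", "z": the shift along the tool's x, y, z in units of 25 mm (1.0 is 25 mm); "rx", "ry", "rz": the turn, a rotation vector about the tool's x, y, z in units of 6 degrees (1.0 is 6 degrees); "fingers": the closure, from 0 (fully open) to 1 (shut). A call has 1 to 10 rows; each row shifts and turns the commanded pose from where the row before left it, along the tool's axes as they then stand; what a row does not reach is not made up. A row lasts 1/10 s, in which the tool goes at most 50 mm and 8.59 degrees, less where a joint would pass 70% of its speed; a pose out of reach is approached as far as the arm can. A call with a number of a shift or a turn outside -1 to 1 is refused whole. A call with a gripper value outside its range is refused whole. The fingers move at their own pace and stop on an object; "force" is the grip in N (left out, the last holds). Time passes only in rows, so rows that do not move let the fingers close. It gives the time, the measured TCP pose, the force, the opening and the grip force at its end, in the units of the state.
- manip.sense(): the state, without advancing time (a new reading comes with each control period).
- get_image(name): name is "side" or "top"; returns a dict with "image" (420x560x3 uint8, red, green, blue), "z_map" (420x560 float32, m along the optical axis (not along the pixel's ray), 0 where there is no reading), "K" (3x3 intrinsics, pixels), "view" (4x4, takes a point from world to camera coordinates). Camera axes: x right, y down, z forward; pixel columns grow to the right and rows downward; lengths in m; the calibration is good to about 2 mm. A picture is of the moment at which its call begins.
- manip.hand_in(): hands the job in; it is judged then, once.
The state is a dict: "time_s": time; "joint_pos": joint angles; "qvel": joint speeds; "tau": joint torques, N m; "eef_pos": TCP position; "eef_rot": TCP orientation; "contact_force": force on the tool from outside, world axes, zero at the start; "moment": the same for the moment, N m; "gripper_width": finger opening in m; "finger_force": force on a finger pad.
Only numpy, scipy, OpenCV 4.12 (cv2) and the standard library are available. Lean on these libraries where they do the work, as an engineer would, in place of code of your own. Each camera call takes 0.05 s, during which the arm holds its last target. There are 200 camera calls.

## Working session

There is one attempt and no reset: what is moved stays moved. The work goes in short steps, Python scripts to look and compute and a tool call to move; the robot and the scene stay as the last step left them, time stands still between calls to the robot, and variables do not carry over. Pictures are saved under pics/ and viewed, at most 10 in all, crops included, and the job is handed in when it is done.

Besides the shell and the picture viewer there is one more tool, called after "Request:" as name(argument=value, ...), one argument or row to a line, values as JSON. apply_moves: Moves the arm, as the interface text tells. Its arguments: {"type":"object","properties":{"targets":{"type":"array"},"force":{"type":"number"}},"required":["targets"]}

```bash
mkdir -p pics; cat > h.py <<'E'
import numpy as np, cv2
from plant import manip, get_image
def cap(n):
    d=get_image(n); return d
def cloud(d):
    z=d["z_map"];K=d["K"];v,u=np.mgrid[:z.shape[0],:z.shape[1]]
    p=np.stack([(u-K[0,2])/K[0,0]*z,(v-K[1,2])/K[1,1]*z,z,np.ones_like(z)],-1)
    w=p@np.linalg.inv(d["view"]).T
    w[z<=0]=np.nan
    return w[...,:3]
def save(d,name,crop=None,s=1):
    im=d["image"][...,::-1]
    if crop: im=im[crop[1]:crop[3],crop[0]:crop[2]]
    cv2.imwrite("pics/"+name,cv2.resize(im,None,fx=s,fy=s,interpolation=cv2.INTER_CUBIC))
E
python3 - <<'E'
from h import *
for n in("top","side"):
    d=cap(n); save(d,n+"0.png",s=1.4); np.savez(n+"0.npz",**d)
    print(n,d["K"][0],np.linalg.inv(d["view"])[:3].round(3).tolist(),(d["z_map"]>0).mean())
print(manip.sense(),manip.grip_depth)
E
```

```text
top [488.81473317   0.         278.78679566] [[0.003, -0.996, 0.087, 0.42], [-1.0, -0.003, -0.007, 0.039], [0.007, -0.087, -0.996, 1.565]] 0.9960374149659864
side [508.92237575   0.         283.2079052 ] [[-0.946, -0.172, 0.274, 0.07], [-0.323, 0.493, -0.808, 1.414], [0.004, -0.853, -0.522, 0.996]] 0.8991454081632653
{'time_s': 0.1, 'joint_pos': array([-1.16198876e+00,  3.14149698e-01, -4.79509500e-02,  1.21022075e+00,
        5.11673488e-06,  1.57080766e+00]), 'qvel': array([ 0.00114894, -0.00160416,  0.00069068, -0.0012523 ,  0.00078309,
       -0.00060027]), 'tau': array([ 2.36416054e-04, -5.40766954e+01,  3.40541482e+01,  1.11169016e-02,
       -3.10922974e-05, -5.57894083e-06]), 'eef_pos': array([ 0.23830617, -0.55008423,  0.23053649]), 'eef_rot': array([[ 9.17599993e-01,  3.97504580e-01, -6.01544116e-04],
       [ 3.97505035e-01, -9.17598923e-01,  1.40143211e-03],
       [ 5.09944778e-06, -1.52507091e-03, -9.99998837e-01]]), 'contact_force': array([-0.73704715, -0.3299827 , -0.44198817]), 'moment': array([ 0.0345009 , -0.01870144,  0.03879979]), 'finger_force': 0.0, 'gripper_width': 0.08539841111997845} 0.0187
```

View pics/top0.png

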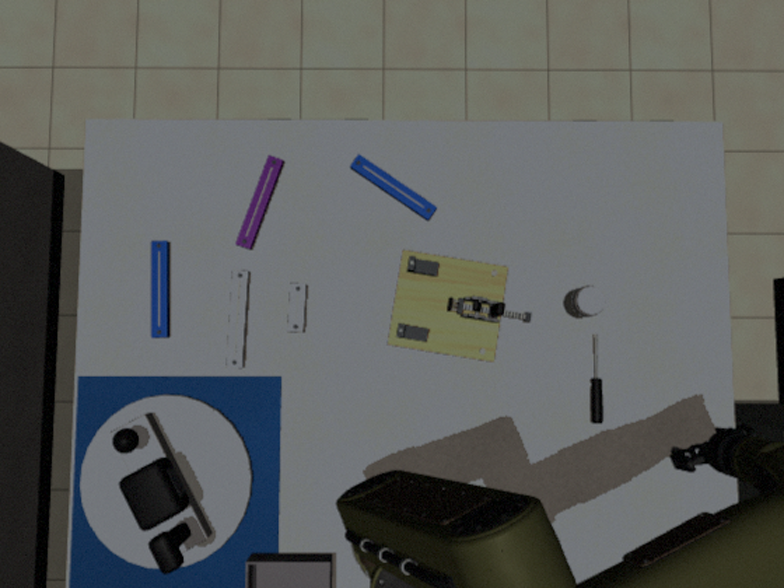

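View pics/side0.png

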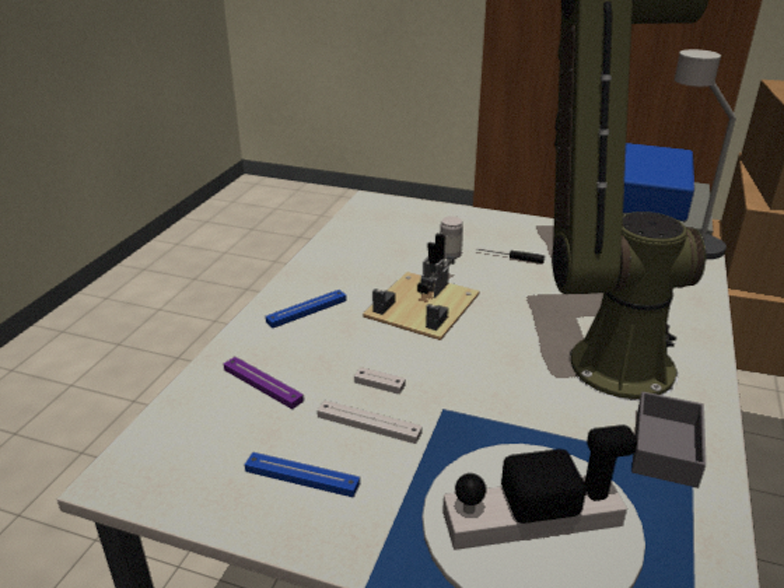

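Candidates in the top picture (picture pixels): plain aluminium long bar (238,318), short offcut (297,307), purple (260,202), blue (393,187) and blue (160,288) look-alikes. I choose the long plain one at (238,318), and will check it in a crop. The fixture is at (450,305), with the rests at its left (world +y) and the pusher at its right.

```bash
python3 - <<'E'
from h import *
for n in ("top","side"):
    d=dict(np.load(n+"0.npz")); w=cloud(d)
    z=w[...,2]; im=d["image"].astype(int)
    def px(P):
        c=d["view"]@np.append(P,1); q=d["K"]@c[:3]; return q[:2]/q[2]
    if n=="top":
        box=(150,185,230,270); save(d,"barcrop.png",box,7)
        print("table z",np.nanmedian(z[150:160,300:380]), )
    # bars region in world
    for name,(x0,x1,y0,y1) in dict(bar=(.30,.62,.42,.58),off=(.38,.58,.31,.42)).items():
        if n=="top":
            m=np.zeros(z.shape,bool)
        m=(w[...,0]>x0)&(w[...,0]<x1)&(w[...,1]>y0)&(w[...,1]<y1)&(z>.012)&(z<.03)
        if m.sum()<10: print(n,name,m.sum());continue
        P=w[m][:,:2].astype(np.float32)*1000
        print(n,name,m.sum(),cv2.minAreaRect(P),np.median(z[m]))
    hsv=cv2.cvtColor(d["image"],cv2.COLOR_RGB2HSV)
    m=(hsv[...,0]>15)&(hsv[...,0]<32)&(hsv[...,1]>70)&(w[...,0]>.2)&(w[...,0]<.7)&(abs(w[...,1])<.35)&(z<.02)
    P=w[m][:,:2].astype(np.float32)*1000
    print(n,"base",m.sum(),cv2.minAreaRect(P),np.median(z[m]))
    reg=(w[...,0]>.3)&(w[...,0]<.65)&(w[...,1]>-.15)&(w[...,1]<.25)
    for lo,hi in((.037,.047),(.07,.08),(.155,.175),(.1,.11)):
        mm=(reg&(z>lo)&(z<hi)).astype(np.uint8)
        k,l,st,c=cv2.connectedComponentsWithStats(mm)
        for i in range(1,k):
            if st[i,4]>8:
                P=w[l==i]; print(n,lo,st[i,4],P.mean(0).round(4),P.min(0).round(4),P.max(0).round(4))
E
```

```text
table z -0.0006826808466822154
top bar 674 ((458.87506103515625, 526.3139038085938), (98.56387329101562, 317.7902526855469), 88.89903259277344) 0.018022210244229342
top off 705 ((480.3854064941406, 375.0461730957031), (38.98136520385742, 200.288818359375), 87.42121124267578) 0.018453954652322357
top base 1563 ((513.53271484375, -103.07359313964844), (242.25045776367188, 217.176513671875), 80.7243423461914) 0.010977845878510806
top 0.037 135 [ 0.5962 -0.0489  0.0413] [ 0.5787 -0.0754  0.037 ] [ 0.6143 -0.0218  0.047 ]
top 0.037 138 [ 0.4483 -0.0259  0.0413] [ 0.4322 -0.0531  0.037 ] [0.4663 0.0031 0.0467]
top 0.07 36 [ 0.6016 -0.0156  0.0745] [ 0.5879 -0.0234  0.07  ] [ 0.6161 -0.0082  0.08  ]
top 0.07 39 [0.4536 0.0085 0.0744] [0.4409 0.0009 0.0704] [0.4683 0.0161 0.0796]
top 0.155 31 [ 0.5047 -0.1434  0.1611] [ 0.4944 -0.1498  0.1559] [ 0.515  -0.1379  0.1666]
side bar 897 ((459.74639892578125, 528.9887084960938), (319.8958435058594, 99.2673110961914), 0.5695844292640686) 0.018811693210014746
side off 693 ((479.6170959472656, 380.8075866699219), (44.31113815307617, 200.63394165039062), 87.18782806396484) 0.018875543714085397
side base 1567 ((510.45330810546875, -93.75947570800781), (250.15890502929688, 223.49459838867188), 80.55034637451172) 0.01090863738627701
side 0.037 12 [ 0.4878 -0.1275  0.042 ] [ 0.4822 -0.1485  0.0379] [ 0.4966 -0.1131  0.0461]
side 0.037 69 [ 0.5925 -0.0342  0.0413] [ 0.5764 -0.0756  0.037 ] [0.6184 0.0016 0.0466]
side 0.037 16 [ 0.5117 -0.095   0.0437] [ 0.4975 -0.1028  0.038 ] [ 0.5275 -0.0884  0.0469]
side 0.037 55 [ 0.4429 -0.0122  0.0418] [ 0.4281 -0.0485  0.0371] [0.4652 0.0225 0.0462]
side 0.07 23 [ 0.5993 -0.01    0.0736] [ 0.5848 -0.0202  0.0708] [ 0.6148 -0.0018  0.0779]
side 0.07 28 [0.4526 0.014  0.0738] [0.4394 0.0015 0.07  ] [0.4673 0.026  0.0789]
side 0.155 19 [ 0.5025 -0.1373  0.1606] [ 0.4927 -0.145   0.1554] [ 0.5141 -0.1312  0.1664]
```

View pics/barcrop.png

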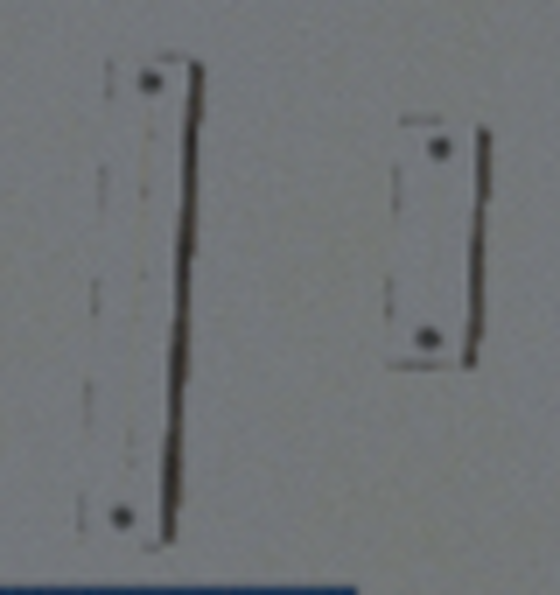

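The crop shows the long bar with its two end holes at crop (150,82) and (122,517), and the offcut to its right at (430,240). The long plain bar is confirmed.

```bash
cat >> h.py <<'E'
def ray(d,u,v,zp):
    M=np.linalg.inv(d["view"]); r=M[:3,:3]@np.linalg.inv(d["K"])@[u,v,1]; o=M[:3,3]
    return o+r*(zp-o[2])/r[2]
def fx(P,O,a):  # world -> fixture
    c,s=np.cos(a),np.sin(a); q=P[...,:2]-O
    return np.stack([q@[c,s],q@[-s,c],P[...,2]],-1)
E
python3 - <<'E'
from h import *
for n in ("top","side"):
    d=dict(np.load(n+"0.npz")); w=cloud(d); z=w[...,2]
    if n=="top":
        a,b=ray(d,171.4,196.7,.02),ray(d,167.4,258.9,.02); print("holes",a,b,(a+b)/2,np.linalg.norm(a-b),np.degrees(np.arctan2(*(a-b)[[1,0]])))
    # bar: top-face points only
    m=(z>.016)&(z<.025)&(abs(w[...,0]-.459)<.13)&(abs(w[...,1]-.527)<.035)
    P=w[m]; 
    r=cv2.minAreaRect(P[:,:2].astype(np.float32)*1000); print(n,"bartop",m.sum(),r,P[:,:2].mean(0))
    O=np.array([.5179,-.0641]);A=np.radians(80.73); F=fx(w,O,A)
    for nm,zl,zh,xl,xh,yl,yh in (("rest+",.039,.045,-.02,.075,.05,.1),("rest-",.039,.045,-.02,.075,-.1,-.05),("stop+",.071,.079,.03,.1,.05,.1),("stop-",.071,.079,.03,.1,-.1,-.05),("trig",.15,.17,-.11,-.05,-.03,.03),("handle",.158,.17,-.16,-.115,-.03,.03),("tail",.04,.062,-.25,-.155,-.03,.03),("head",.03,.075,-.066,0,-.025,.025),("base",.008,.016,-.3,.3,-.15,.15)):
        m=(F[...,2]>zl)&(F[...,2]<zh)&(F[...,0]>xl)&(F[...,0]<xh)&(F[...,1]>yl)&(F[...,1]<yh)
        if m.any(): print(n,nm,m.sum(),(np.percentile(F[m],[2,50,98],axis=0)*1000).round(1).tolist())
E
```

```text
holes [0.57763242 0.36951814 0.02      ] [0.38149409 0.37778219 0.02      ] [0.47956325 0.37365017 0.02      ] 0.19631235085997875 -2.4126613795223073
top bartop 289 ((512.9778442382812, 547.262939453125), (151.90354919433594, 29.425540924072266), 0.28363168239593506) [0.51276327 0.54812351]
top rest+ 98 [[0.8, 60.8, 39.3], [29.3, 74.7, 41.6], [52.5, 89.5, 44.6]]
top rest- 93 [[1.4, -88.6, 39.2], [26.3, -73.1, 41.9], [52.7, -59.6, 44.8]]
top stop+ 36 [[54.6, 60.8, 71.4], [61.7, 74.2, 74.1], [67.4, 88.0, 78.4]]
top stop- 30 [[54.6, -88.7, 71.2], [61.2, -75.0, 74.3], [68.0, -61.9, 78.5]]
top trig 34 [[-88.1, -10.1, 153.2], [-80.6, 0.9, 160.0], [-75.3, 10.3, 166.2]]
top handle 45 [[-140.3, -12.3, 158.8], [-131.7, 0.1, 162.3], [-125.7, 11.0, 167.6]]
top tail 79 [[-216.7, -7.9, 51.3], [-188.3, -0.2, 57.6], [-159.4, 8.0, 61.2]]
top head 102 [[-64.3, -15.7, 41.2], [-51.6, 1.3, 61.5], [-33.3, 16.7, 73.2]]
top base 3299 [[-156.7, -106.0, 8.2], [-36.7, 7.5, 11.5], [225.7, 107.1, 15.7]]
side bartop 346 ((512.6843872070312, 548.6577758789062), (152.3386993408203, 26.633344650268555), 0.014988280832767487) [0.50769082 0.55052834]
side rest+ 40 [[4.5, 65.0, 39.5], [27.7, 84.6, 42.7], [73.2, 92.3, 44.6]]
side rest- 45 [[8.9, -89.3, 39.5], [33.5, -68.9, 42.2], [74.9, -55.8, 44.6]]
side stop+ 24 [[55.4, 62.2, 71.6], [67.0, 77.1, 74.0], [77.8, 89.4, 78.8]]
side stop- 22 [[57.2, -86.1, 71.7], [66.4, -71.2, 73.2], [73.6, -57.4, 77.0]]
side trig 27 [[-81.9, -6.9, 150.7], [-74.9, 4.6, 158.3], [-68.1, 13.0, 165.5]]
side handle 19 [[-141.1, -9.2, 158.5], [-126.9, 3.9, 160.8], [-117.3, 13.0, 166.7]]
side tail 39 [[-215.3, -9.7, 45.3], [-196.4, 4.4, 56.2], [-162.6, 11.0, 60.8]]
side head 123 [[-65.3, -14.2, 36.7], [-48.7, 6.2, 55.9], [-26.1, 22.7, 68.7]]
side base 1428 [[-149.4, -101.8, 8.2], [-30.0, 11.5, 11.4], [89.7, 110.5, 15.5]]
```

Top view gives fixture origin ≈ (0.518, −0.064) with its x at 80.7°. The holes of the long bar give its centre (0.4796, 0.3737) with its length at −2.4°. First, a small turn to learn joint 6's sign.

Request:
apply_moves(
  targets=[
    {"rz": -1,"fingers": 0},
    {"rz": -1},
    {"rz": -1},
    {"rz": -1},
    {"rz": -1},
  ],
  force=40,
)

```text
schema error: expected keys x, y, z, rx, ry, rz, fingers
```

```bash
cat >> h.py <<'E'
O=np.array([.5179,-.0641]);A=np.radians(80.73)
def go(P,yaw=None):  # what is left to go, tool axes, in units
    s=manip.sense();R=s["eef_rot"];d=R.T@(np.array(P)-s["eef_pos"])/.025
    y=np.degrees(np.arctan2(R[1,0],R[0,0]))
    print("xyz units",d.round(2),"yaw",y.round(2),"rz units",None if yaw is None else round((((y-yaw)+180)%360-180)/6,2),"pos",s["eef_pos"].round(4),"j",s["joint_pos"].round(2),"R[2]",R[2].round(3),"w",round(s["gripper_width"],4),"f",s["contact_force"].round(1),round(s["finger_force"],1),"t",s["time_s"])
def W(x,y,z): return [*(O+[x*np.cos(A)-y*np.sin(A),x*np.sin(A)+y*np.cos(A)]),z]
E
python3 -c "
from h import *
go([.4796,.3737,.1],177.59)"
```

```text
xyz units [ 23.54 -30.06   5.27] yaw 23.42 rz units -25.69 pos [ 0.2383 -0.5501  0.2305] j [-1.16  0.31 -0.05  1.21  0.    1.57] R[2] [ 0.    -0.002 -1.   ] w 0.0854 f [-0.7 -0.3 -0.4] 0.0 t 0.1
```

Request:
apply_moves(
  targets=[
    {"x": 1,"y": 0,"z": 0,"rx": 0,"ry": 0,"rz": -1,"fingers": 0},
    {"x": 1,"y": 0,"z": 0,"rx": 0,"ry": 0,"rz": -1,"fingers": 0},
    {"x": 1,"y": 0,"z": 0,"rx": 0,"ry": 0,"rz": -1,"fingers": 0},
    {"x": 1,"y": 0,"z": 0,"rx": 0,"ry": 0,"rz": -1,"fingers": 0},
    {"x": 1,"y": 0,"z": 0,"rx": 0,"ry": 0,"rz": -1,"fingers": 0},
  ],
  force=40,
)

```text
time_s: 0.6
eef_pos: [0.3399, -0.4781, 0.2307]
eef_rot: [[0.592, 0.806, -0.0], [0.806, -0.592, 0.001], [0.0, -0.001, -1.0]]
contact_force: [0.2, 0.6, 0.1]
gripper_width: 0.0853
finger_force: 0.0
```

```bash
python3 -c "
from h import *
go([.4796,.3737,.1],177.59)"
```

```text
xyz units [ 30.76 -15.68   5.25] yaw 53.67 rz units -20.65 pos [ 0.3399 -0.4781  0.2307] j [-0.95  0.29 -0.08  1.2   0.    1.25] R[2] [ 0.    -0.001 -1.   ] w 0.0853 f [0.2 0.6 0.1] 0.0 t 0.6
```

Request:
apply_moves(
  targets=[
    {"x": 1,"y": 0,"z": 0,"rx": 0,"ry": 0,"rz": -1,"fingers": 0},
    {"x": 1,"y": 0,"z": 0,"rx": 0,"ry": 0,"rz": -1,"fingers": 0},
    {"x": 1,"y": 0,"z": 0,"rx": 0,"ry": 0,"rz": -1,"fingers": 0},
    {"x": 1,"y": 0,"z": 0,"rx": 0,"ry": 0,"rz": -1,"fingers": 0},
    {"x": 1,"y": 0,"z": 0,"rx": 0,"ry": 0,"rz": -1,"fingers": 0},
    {"x": 1,"y": 0,"z": 0,"rx": 0,"ry": 0,"rz": -1,"fingers": 0},
    {"x": 1,"y": 0,"z": 0,"rx": 0,"ry": 0,"rz": -1,"fingers": 0},
    {"x": 1,"y": 0,"z": 0,"rx": 0,"ry": 0,"rz": -1,"fingers": 0},
    {"x": 1,"y": 0,"z": 0,"rx": 0,"ry": 0,"rz": -1,"fingers": 0},
    {"x": 1,"y": 0,"z": 0,"rx": 0,"ry": 0,"rz": -1,"fingers": 0},
  ],
)

```text
time_s: 1.6
eef_pos: [0.3787, -0.2422, 0.2309]
eef_rot: [[-0.402, 0.916, -0.0], [0.916, 0.402, 0.0], [0.001, -0.0, -1.0]]
contact_force: [1.1, 0.3, 0.1]
gripper_width: 0.0853
finger_force: 0.0
```

Request:
apply_moves(
  targets=[
    {"x": 0.6,"y": 0.8,"z": 0,"rx": 0,"ry": 0,"rz": -1,"fingers": 0},
    {"x": 0.6,"y": 0.8,"z": 0,"rx": 0,"ry": 0,"rz": -1,"fingers": 0},
    {"x": 0.6,"y": 0.8,"z": 0,"rx": 0,"ry": 0,"rz": -1,"fingers": 0},
    {"x": 0.6,"y": 0.8,"z": 0,"rx": 0,"ry": 0,"rz": -1,"fingers": 0},
    {"x": 0.6,"y": 0.8,"z": 0,"rx": 0,"ry": 0,"rz": -1,"fingers": 0},
    {"x": 0.6,"y": 0.8,"z": 0,"rx": 0,"ry": 0,"rz": -1,"fingers": 0},
    {"x": 0.6,"y": 0.8,"z": 0,"rx": 0,"ry": 0,"rz": -1,"fingers": 0},
    {"x": 0.6,"y": 0.8,"z": 0,"rx": 0,"ry": 0,"rz": -1,"fingers": 0},
    {"x": 0.6,"y": 0.8,"z": 0,"rx": 0,"ry": 0,"rz": -1,"fingers": 0},
    {"x": 0.6,"y": 0.8,"z": 0,"rx": 0,"ry": 0,"rz": -1,"fingers": 0},
  ],
)

```text
time_s: 2.6
eef_pos: [0.3898, -0.0038, 0.231]
eef_rot: [[-0.994, 0.11, -0.0], [0.11, 0.994, 0.0], [0.0, 0.0, -1.0]]
contact_force: [-0.2, 0.0, -0.1]
gripper_width: 0.0849
finger_force: 0.0
```

```bash
python3 -c "
from h import *
go([.4796,.3737,.1],177.59)"
```

```text
xyz units [-1.91 15.41  5.24] yaw 173.67 rz units -0.65 pos [ 0.3898 -0.0038  0.231 ] j [-0.01 -0.08 -0.5   1.16  0.    0.1 ] R[2] [ 0.  0. -1.] w 0.0849 f [-0.2  0.  -0.1] 0.0 t 2.6
```

Request:
apply_moves(
  targets=[
    {"x": -0.2,"y": 1,"z": 0,"rx": 0,"ry": 0,"rz": -0.65,"fingers": 0},
    {"x": -0.2,"y": 1,"z": 0,"rx": 0,"ry": 0,"rz": 0,"fingers": 0},
    {"x": -0.2,"y": 1,"z": 0,"rx": 0,"ry": 0,"rz": 0,"fingers": 0},
    {"x": -0.2,"y": 1,"z": 0,"rx": 0,"ry": 0,"rz": 0,"fingers": 0},
    {"x": -0.2,"y": 1,"z": 0,"rx": 0,"ry": 0,"rz": 0,"fingers": 0},
    {"x": -0.2,"y": 1,"z": 0,"rx": 0,"ry": 0,"rz": 0,"fingers": 0},
    {"x": -0.2,"y": 1,"z": 0,"rx": 0,"ry": 0,"rz": 0,"fingers": 0},
    {"x": -0.2,"y": 1,"z": 0,"rx": 0,"ry": 0,"rz": 0,"fingers": 0},
    {"x": -0.2,"y": 1,"z": 0,"rx": 0,"ry": 0,"rz": 0,"fingers": 0},
    {"x": -0.2,"y": 1,"z": 0,"rx": 0,"ry": 0,"rz": 0,"fingers": 0},
  ],
)

```text
time_s: 3.6
eef_pos: [0.4534, 0.243, 0.2309]
eef_rot: [[-0.999, 0.047, -0.001], [0.047, 0.999, -0.0], [0.001, -0.0, -1.0]]
contact_force: [-1.0, 0.5, 0.2]
gripper_width: 0.0859
finger_force: 0.0
```

Request:
apply_moves(
  targets=[
    {"x": -0.2,"y": 1,"z": 0.7,"rx": 0,"ry": 0,"rz": 0,"fingers": 0},
    {"x": -0.2,"y": 1,"z": 0.7,"rx": 0,"ry": 0,"rz": 0,"fingers": 0},
    {"x": -0.2,"y": 1,"z": 0.7,"rx": 0,"ry": 0,"rz": 0,"fingers": 0},
    {"x": -0.2,"y": 1,"z": 0.7,"rx": 0,"ry": 0,"rz": 0,"fingers": 0},
    {"x": 0,"y": 1,"z": 0.7,"rx": 0,"ry": 0,"rz": 0,"fingers": 0},
    {"x": 0,"y": 0,"z": 0.7,"rx": 0,"ry": 0,"rz": 0,"fingers": 0},
    {"x": 0,"y": 0,"z": 0,"rx": 0,"ry": 0,"rz": 0,"fingers": 0},
  ],
)

```text
time_s: 4.3
eef_pos: [0.4773, 0.3652, 0.1231]
eef_rot: [[-0.999, 0.046, -0.005], [0.046, 0.999, -0.004], [0.004, -0.004, -1.0]]
contact_force: [0.4, 0.0, -1.2]
gripper_width: 0.0851
finger_force: 0.0
```

```bash
python3 -c "
from h import *
go([.4796,.3737,.003],177.59)"
```

```text
xyz units [-0.1   0.36  4.8 ] yaw 177.38 rz units -0.03 pos [0.4773 0.3652 0.1231] j [ 0.65  0.38 -0.2   0.99 -0.    0.7 ] R[2] [ 0.004 -0.004 -1.   ] w 0.0851 f [ 0.4  0.  -1.2] 0.0 t 4.3
```

Request:
apply_moves(
  targets=[
    {"x": -0.1,"y": 0.35,"z": 0.6,"rx": 0,"ry": 0,"rz": 0,"fingers": 0},
    {"x": 0,"y": 0,"z": 0.8,"rx": 0,"ry": 0,"rz": 0,"fingers": 0},
    {"x": 0,"y": 0,"z": 0.8,"rx": 0,"ry": 0,"rz": 0,"fingers": 0},
    {"x": 0,"y": 0,"z": 0.8,"rx": 0,"ry": 0,"rz": 0,"fingers": 0},
    {"x": 0,"y": 0,"z": 0.8,"rx": 0,"ry": 0,"rz": 0,"fingers": 0},
    {"x": 0,"y": 0,"z": 0.5,"rx": 0,"ry": 0,"rz": 0,"fingers": 0},
    {"x": 0,"y": 0,"z": 0.3,"rx": 0,"ry": 0,"rz": 0,"fingers": 0},
    {"x": 0,"y": 0,"z": 0.1,"rx": 0,"ry": 0,"rz": 0,"fingers": 0},
    {"x": 0,"y": 0,"z": 0,"rx": 0,"ry": 0,"rz": 0,"fingers": 0},
    {"x": 0,"y": 0,"z": 0,"rx": 0,"ry": 0,"rz": 0,"fingers": 0},
  ],
)

```text
time_s: 5.3
eef_pos: [0.4829, 0.3751, 0.0097]
eef_rot: [[-0.999, 0.047, 0.001], [0.047, 0.999, 0.001], [-0.001, 0.001, -1.0]]
contact_force: [0.1, 0.3, -0.2]
gripper_width: 0.0855
finger_force: 0.0
```

```bash
python3 -c "
from h import *
go([.4796,.3737,.003],177.59)"
```

```text
xyz units [ 0.13 -0.06  0.27] yaw 177.32 rz units -0.05 pos [0.4829 0.3751 0.0097] j [ 0.66  0.5  -0.31  0.76  0.    0.71] R[2] [-0.001  0.001 -1.   ] w 0.0855 f [ 0.1  0.3 -0.2] 0.0 t 5.3
```

Request:
apply_moves(
  targets=[
    {"x": 0.1,"y": -0.05,"z": 0.2,"rx": 0,"ry": 0,"rz": 0,"fingers": 0},
    {"x": 0,"y": 0,"z": 0,"rx": 0,"ry": 0,"rz": 0,"fingers": 1},
    {"x": 0,"y": 0,"z": 0,"rx": 0,"ry": 0,"rz": 0,"fingers": 1},
    {"x": 0,"y": 0,"z": 0,"rx": 0,"ry": 0,"rz": 0,"fingers": 1},
    {"x": 0,"y": 0,"z": 0,"rx": 0,"ry": 0,"rz": 0,"fingers": 1},
    {"x": 0,"y": 0,"z": 0,"rx": 0,"ry": 0,"rz": 0,"fingers": 1},
    {"x": 0,"y": 0,"z": 0,"rx": 0,"ry": 0,"rz": 0,"fingers": 1},
    {"x": 0,"y": 0,"z": 0,"rx": 0,"ry": 0,"rz": 0,"fingers": 1},
    {"x": 0,"y": 0,"z": 0,"rx": 0,"ry": 0,"rz": 0,"fingers": 1},
    {"x": 0,"y": 0,"z": 0,"rx": 0,"ry": 0,"rz": 0,"fingers": 1},
  ],
  force=50,
)

```text
time_s: 6.3
eef_pos: [0.4803, 0.3743, 0.0045]
eef_rot: [[-0.999, 0.047, 0.001], [0.047, 0.999, 0.001], [-0.001, 0.002, -1.0]]
contact_force: [-0.4, 1.4, 4.7]
gripper_width: 0.0344
finger_force: 52.3
```

Request:
apply_moves(
  targets=[
    {"x": 0,"y": 0,"z": -0.4,"rx": 0,"ry": 0,"rz": 0,"fingers": 1},
    {"x": 0,"y": 0,"z": -0.8,"rx": 0,"ry": 0,"rz": 0,"fingers": 1},
    {"x": 0,"y": 0,"z": -1,"rx": 0,"ry": 0,"rz": 0,"fingers": 1},
    {"x": 0,"y": 0,"z": -1,"rx": 0,"ry": 0,"rz": 0,"fingers": 1},
    {"x": 0,"y": 0,"z": -1,"rx": 0,"ry": 0,"rz": 0,"fingers": 1},
    {"x": 0,"y": 0,"z": -1,"rx": 0,"ry": 0,"rz": 0,"fingers": 1},
    {"x": 0,"y": 0,"z": 0,"rx": 0,"ry": 0,"rz": 0.6,"fingers": 1},
    {"x": 0,"y": 0,"z": 0,"rx": 0,"ry": 0,"rz": 0.5,"fingers": 1},
    {"x": 0,"y": 0,"z": 0,"rx": 0,"ry": 0,"rz": 0,"fingers": 1},
  ],
)

```text
time_s: 7.2
eef_pos: [0.4791, 0.3726, 0.1335]
eef_rot: [[-0.987, 0.162, -0.001], [0.162, 0.987, -0.002], [0.001, -0.002, -1.0]]
contact_force: [-0.5, -0.3, -3.8]
gripper_width: 0.0348
finger_force: 51.2
```

```bash
python3 -c "
from h import *
go(W(.030,0,.0465),170.73)"
```

```text
xyz units [ -4.36 -15.78   3.5 ] yaw 170.7 rz units -0.0 pos [0.4791 0.3726 0.1335] j [ 0.66  0.38 -0.18  1.01 -0.    0.82] R[2] [ 0.001 -0.002 -1.   ] w 0.0348 f [-0.5 -0.3 -3.8] 51.2 t 7.2
```

Request:
apply_moves(
  targets=[
    {"x": -0.2,"y": -0.5,"z": 0,"rx": 0,"ry": 0,"rz": 0,"fingers": 1},
    {"x": -0.3,"y": -1,"z": 0,"rx": 0,"ry": 0,"rz": 0,"fingers": 1},
    {"x": -0.3,"y": -1,"z": 0,"rx": 0,"ry": 0,"rz": 0,"fingers": 1},
    {"x": -0.3,"y": -1,"z": 0,"rx": 0,"ry": 0,"rz": 0,"fingers": 1},
    {"x": -0.3,"y": -1,"z": 0,"rx": 0,"ry": 0,"rz": 0,"fingers": 1},
    {"x": -0.3,"y": -1,"z": 0,"rx": 0,"ry": 0,"rz": 0,"fingers": 1},
    {"x": -0.3,"y": -1,"z": 0,"rx": 0,"ry": 0,"rz": 0,"fingers": 1},
    {"x": -0.3,"y": -1,"z": 0,"rx": 0,"ry": 0,"rz": 0,"fingers": 1},
    {"x": -0.3,"y": -1,"z": 0,"rx": 0,"ry": 0,"rz": 0,"fingers": 1},
    {"x": -0.3,"y": -1,"z": 0,"rx": 0,"ry": 0,"rz": 0,"fingers": 1},
  ],
)

```text
time_s: 8.2
eef_pos: [0.5122, 0.1253, 0.1334]
eef_rot: [[-0.987, 0.161, -0.001], [0.161, 0.987, -0.001], [0.001, -0.001, -1.0]]
contact_force: [0.1, 0.4, -4.4]
gripper_width: 0.0347
finger_force: 51.2
```

Request:
apply_moves(
  targets=[
    {"x": -0.3,"y": -1,"z": 0,"rx": 0,"ry": 0,"rz": 0,"fingers": 1},
    {"x": -0.3,"y": -1,"z": 0,"rx": 0,"ry": 0,"rz": 0,"fingers": 1},
    {"x": -0.3,"y": -1,"z": 0,"rx": 0,"ry": 0,"rz": 0,"fingers": 1},
    {"x": -0.3,"y": -1,"z": 0,"rx": 0,"ry": 0,"rz": 0,"fingers": 1},
    {"x": -0.2,"y": -1,"z": 0,"rx": 0,"ry": 0,"rz": 0,"fingers": 1},
    {"x": -0.1,"y": -0.8,"z": 0,"rx": 0,"ry": 0,"rz": 0,"fingers": 1},
    {"x": 0,"y": -0.3,"z": 0,"rx": 0,"ry": 0,"rz": 0,"fingers": 1},
    {"x": 0,"y": 0,"z": 0,"rx": 0,"ry": 0,"rz": 0,"fingers": 1},
    {"x": 0,"y": 0,"z": 0,"rx": 0,"ry": 0,"rz": 0,"fingers": 1},
  ],
)

```text
time_s: 9.1
eef_pos: [0.525, -0.0289, 0.1336]
eef_rot: [[-0.987, 0.161, -0.001], [0.161, 0.987, 0.001], [0.001, 0.0, -1.0]]
contact_force: [-0.2, 0.7, -3.8]
gripper_width: 0.0347
finger_force: 51.2
```

```bash
python3 - <<'E'
from h import *
go(W(.030,0,.0465),170.73)
d=cap("top"); save(d,"hold.png",(240,150,400,270),5)
E
```

```text
xyz units [ 0.05 -0.24  3.48] yaw 170.73 rz units 0.0 pos [ 0.525  -0.0289  0.1336] j [-0.06  0.24 -0.38  0.95  0.    0.11] R[2] [ 0.001  0.    -1.   ] w 0.0347 f [-0.2  0.7 -3.8] 51.2 t 9.1
```

View pics/hold.png

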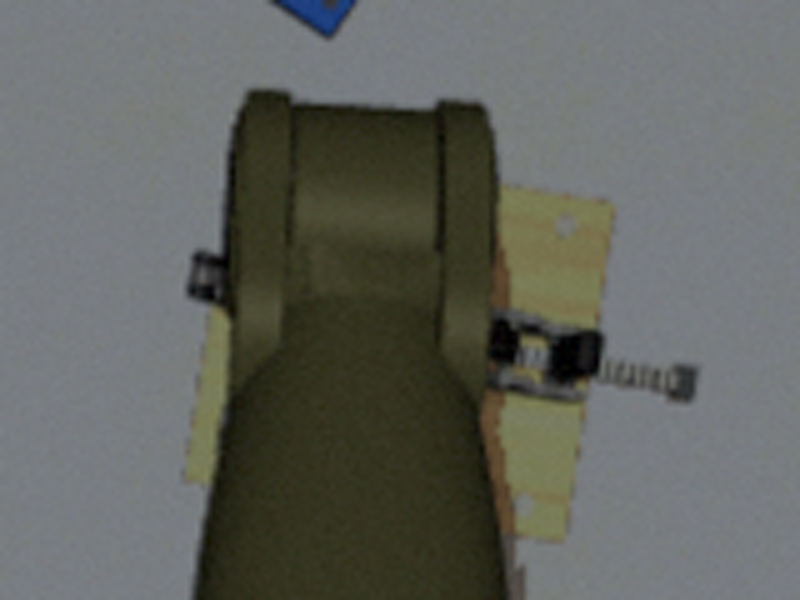

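The picture shows the arm covering the bar and both rests; only the trigger and handle at (500,340)–(590,355) and the rod tail at (685,382) are clear. I lower by the measured numbers and feel for the rests.

Request:
apply_moves(
  targets=[
    {"x": 0,"y": -0.24,"z": 0.3,"rx": 0,"ry": 0,"rz": 0,"fingers": 1},
    {"x": 0,"y": 0,"z": 0.6,"rx": 0,"ry": 0,"rz": 0,"fingers": 1},
    {"x": 0,"y": 0,"z": 0.6,"rx": 0,"ry": 0,"rz": 0,"fingers": 1},
    {"x": 0,"y": 0,"z": 0.6,"rx": 0,"ry": 0,"rz": 0,"fingers": 1},
    {"x": 0,"y": 0,"z": 0.5,"rx": 0,"ry": 0,"rz": 0,"fingers": 1},
    {"x": 0,"y": 0,"z": 0.4,"rx": 0,"ry": 0,"rz": 0,"fingers": 1},
    {"x": 0,"y": 0,"z": 0.2,"rx": 0,"ry": 0,"rz": 0,"fingers": 1},
    {"x": 0,"y": 0,"z": 0.1,"rx": 0,"ry": 0,"rz": 0,"fingers": 1},
    {"x": 0,"y": 0,"z": 0,"rx": 0,"ry": 0,"rz": 0,"fingers": 1},
    {"x": 0,"y": 0,"z": 0,"rx": 0,"ry": 0,"rz": 0,"fingers": 1},
  ],
)

```text
time_s: 10.15
eef_pos: [0.5249, -0.0351, 0.0518]
eef_rot: [[-0.987, 0.161, 0.001], [0.161, 0.987, -0.0], [-0.001, 0.0, -1.0]]
contact_force: [-0.2, 0.4, -4.2]
gripper_width: 0.0346
finger_force: 51.2
```

```bash
python3 - <<'E'
from h import *
go(W(.030,0,.0465),170.73)
d=cap("side"); save(d,"low.png",(240,160,360,250),6)
E
```

```text
xyz units [0.09 0.01 0.21] yaw 170.73 rz units -0.0 pos [ 0.5249 -0.0351  0.0518] j [-0.07  0.32 -0.48  0.77 -0.    0.1 ] R[2] [-0.001  0.    -1.   ] w 0.0346 f [-0.2  0.4 -4.2] 51.2 t 10.15
```

View pics/low.png

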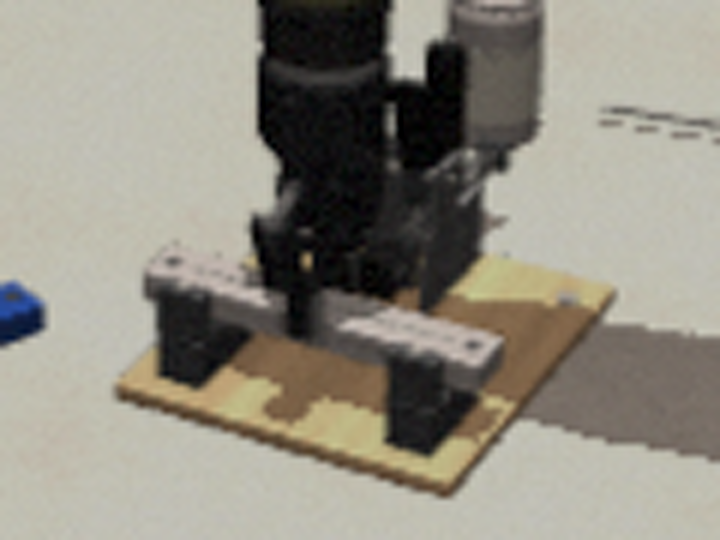

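The picture shows the bar held with its ends at (170,260) and (475,345), but it seems to cover the stop tops instead of sitting behind them. I check with depth before letting go.

```bash
python3 - <<'E'
from h import *
d=cap("side"); w=cloud(d); F=fx(w,O,A)*1000
for (u,v) in ((170,262),(170,285),(475,345),(475,368),(185,300),(185,325),(185,350),(410,355),(410,380),(410,420),(230,270),(440,325)):
    U,V=240+u/6,160+v/6; q=F[round(V),round(U)]; print((u,v),q.round(0),d["image"][round(V),round(U)])
d=dict(np.load("side0.npz"));F=fx(cloud(d),O,A)*1000
for (u,v) in ((185,280),(185,300),(185,325),(185,350),(185,375),(410,380),(410,340),(410,420)):
    U,V=240+u/6,160+v/6; q=F[round(V),round(U)]; print("0",(u,v),q.round(0))
d=cap("top"); w=cloud(d); F=fx(w,O,A)*1000
for ys in ((50,130),(-130,-50)):
    m=(F[...,1]>ys[0])&(F[...,1]<ys[1])&(F[...,0]>-40)&(F[...,0]<100)&(F[...,2]>30)&(F[...,2]<90)
    print(ys,m.sum(),np.percentile(F[m],[2,50,98],axis=0).round(1).tolist() if m.any() else 0)
E
```

```text
(170, 262) [ 38. -99.  67.] [150 141 138]
(170, 285) [ 71. -80.  73.] [59 59 59]
(475, 345) [ 38. 101.  68.] [162 154 149]
(475, 368) [ 44. 104.  61.] [97 90 88]
(185, 300) [ 67. -70.  66.] [33 32 30]
(185, 325) [ 71. -68.  52.] [30 31 31]
(185, 350) [ 69. -69.  34.] [27 26 25]
(410, 355) [68. 74. 73.] [90 89 88]
(410, 380) [70. 76. 59.] [29 29 28]
(410, 420) [65. 74. 27.] [33 28 32]
(230, 270) [ 26. -64.  67.] [187 176 169]
(440, 325) [23. 72. 68.] [187 175 168]
0 (185, 280) [ 66. -70.  78.]
0 (185, 300) [ 69. -69.  67.]
0 (185, 325) [ 69. -69.  51.]
0 (185, 350) [ 73. -67.  37.]
0 (185, 375) [ 70. -68.  19.]
0 (410, 380) [70. 76. 59.]
0 (410, 340) [55. 68. 72.]
0 (410, 420) [71. 77. 31.]
(50, 130) 21 [[61.9, 60.5, 58.5], [65.1, 73.4, 73.3], [67.9, 88.8, 80.9]]
(-130, -50) 0 0
```

Depth confirms it: the stops' tops at x≈68 stand in front of the bar, whose top is at z≈67 mm, about 5 mm above seated and centred in y. Lower the rest and let go.

Request:
apply_moves(
  targets=[
    {"x": 0.05,"y": 0,"z": 0.1,"rx": 0,"ry": 0,"rz": 0,"fingers": 1},
    {"x": 0,"y": 0,"z": 0.1,"rx": 0,"ry": 0,"rz": 0,"fingers": 1},
    {"x": 0,"y": 0,"z": 0,"rx": 0,"ry": 0,"rz": 0,"fingers": 1},
    {"x": 0,"y": 0,"z": 0,"rx": 0,"ry": 0,"rz": 0,"fingers": 1},
  ],
)

```text
time_s: 10.7
eef_pos: [0.5231, -0.0348, 0.0465]
eef_rot: [[-0.987, 0.161, 0.0], [0.161, 0.987, 0.0], [-0.0, 0.0, -1.0]]
contact_force: [-3.0, -0.4, 2.0]
gripper_width: 0.035
finger_force: 51.9
```

Request:
apply_moves(
  targets=[
    {"x": 0,"y": 0,"z": 0,"rx": 0,"ry": 0,"rz": 0,"fingers": 0.48},
    {"x": 0,"y": 0,"z": 0,"rx": 0,"ry": 0,"rz": 0,"fingers": 0.48},
    {"x": 0,"y": 0,"z": 0,"rx": 0,"ry": 0,"rz": 0,"fingers": 0.48},
    {"x": 0,"y": 0,"z": 0,"rx": 0,"ry": 0,"rz": 0,"fingers": 0.48},
    {"x": 0,"y": 0,"z": 0,"rx": 0,"ry": 0,"rz": 0,"fingers": 0.48},
  ],
)

```text
time_s: 11.2
eef_pos: [0.5233, -0.0348, 0.0463]
eef_rot: [[-0.987, 0.161, 0.0], [0.161, 0.987, -0.0], [-0.0, -0.0, -1.0]]
contact_force: [0.7, -0.2, 0.5]
gripper_width: 0.0444
finger_force: 0.0
```

Request:
apply_moves(
  targets=[
    {"x": 0,"y": 0,"z": -0.3,"rx": 0,"ry": 0,"rz": 0,"fingers": 0.48},
    {"x": 0,"y": 0,"z": -0.5,"rx": 0,"ry": 0,"rz": 0,"fingers": 0.48},
    {"x": 0,"y": 0,"z": -0.8,"rx": 0,"ry": 0,"rz": 0,"fingers": 0.48},
    {"x": 0,"y": 0,"z": -1,"rx": 0,"ry": 0,"rz": 0,"fingers": 0.3},
    {"x": 0,"y": 0,"z": -1,"rx": 0,"ry": 0,"rz": 0,"fingers": 0},
    {"x": 0,"y": 0,"z": -1,"rx": 0,"ry": 0,"rz": 0,"fingers": 0},
    {"x": 0,"y": 0,"z": -1,"rx": 0,"ry": 0,"rz": 0,"fingers": 0},
    {"x": 0,"y": 0,"z": -1,"rx": 0,"ry": 0,"rz": 0,"fingers": 0},
    {"x": 0,"y": 0,"z": 0,"rx": 0,"ry": 0,"rz": 0,"fingers": 0},
  ],
)

```text
time_s: 12.1
eef_pos: [0.5257, -0.035, 0.2162]
eef_rot: [[-0.987, 0.161, 0.007], [0.161, 0.987, -0.0], [-0.007, 0.001, -1.0]]
contact_force: [0.8, -0.7, -0.3]
gripper_width: 0.0855
finger_force: 0.0
```

```bash
python3 - <<'E'
from h import *
go(W(-.111,0,.121),170.73)
E
```

```text
xyz units [ 0.15 -5.64  3.8 ] yaw 170.72 rz units -0.0 pos [ 0.5257 -0.035   0.2162] j [-0.07  0.18 -0.26  1.13 -0.    0.1 ] R[2] [-0.007  0.001 -1.   ] w 0.0855 f [ 0.8 -0.7 -0.3] 0.0 t 12.1
```

Request:
apply_moves(
  targets=[
    {"x": 0.05,"y": -0.8,"z": 0,"rx": 0,"ry": 0,"rz": 0,"fingers": 0},
    {"x": 0.05,"y": -1,"z": 0,"rx": 0,"ry": 0,"rz": 0,"fingers": 0},
    {"x": 0,"y": -1,"z": 0,"rx": 0,"ry": 0,"rz": 0,"fingers": 0},
    {"x": 0,"y": -1,"z": 0,"rx": 0,"ry": 0,"rz": 0,"fingers": 0},
    {"x": 0,"y": -1,"z": 0,"rx": 0,"ry": 0,"rz": 0,"fingers": 0},
    {"x": 0,"y": -0.8,"z": 0,"rx": 0,"ry": 0,"rz": 0,"fingers": 0},
    {"x": 0,"y": 0,"z": 0,"rx": 0,"ry": 0,"rz": 0,"fingers": 0},
    {"x": 0,"y": 0,"z": 0,"rx": 0,"ry": 0,"rz": 0,"fingers": 0},
  ],
)

```text
time_s: 12.9
eef_pos: [0.4979, -0.1726, 0.2113]
eef_rot: [[-0.987, 0.162, -0.0], [0.162, 0.987, 0.001], [0.0, 0.001, -1.0]]
contact_force: [-0.1, -0.5, -0.6]
gripper_width: 0.0852
finger_force: 0.0
```

```bash
cat >> h.py <<'E'
def barx():
    d=cap("top"); F=fx(cloud(d),O,A)*1000
    for yl,yh in ((-108,-55),(-50,50),(55,108)):
        m=(F[...,2]>57)&(F[...,2]<68)&(F[...,0]>0)&(F[...,0]<60)&(F[...,1]>yl)&(F[...,1]<yh)
        if m.sum()>5: print("bar top",m.sum(),np.percentile(F[m],[3,50,97],axis=0).round(1).tolist())
    m=(F[...,2]>40)&(F[...,2]<66)&(F[...,0]>-260)&(F[...,0]<-155)&(abs(F[...,1])<12)
    if m.sum()>3: print("tail",m.sum(),np.sort(F[m][:,0])[:6].round(1))
    return d,F
E
python3 - <<'E'
from h import *
go(W(-.111,0,.121),170.73)
d,F=barx(); save(d,"placed.png",(240,150,400,270),5)
E
```

```text
xyz units [-0.09 -0.03  3.61] yaw 170.67 rz units -0.01 pos [ 0.4979 -0.1726  0.2113] j [-0.33  0.19 -0.26  1.13  0.   -0.17] R[2] [ 0.     0.001 -1.   ] w 0.0852 f [-0.1 -0.5 -0.6] 0.0 t 12.9
bar top 174 [[10.9, -106.1, 57.4], [27.7, -81.8, 61.4], [44.7, -56.8, 66.3]]
bar top 317 [[10.5, -47.4, 57.5], [27.9, 0.3, 61.2], [44.2, 47.0, 66.1]]
bar top 185 [[10.6, 56.7, 57.2], [27.3, 81.2, 61.1], [44.8, 106.5, 66.2]]
```

View pics/placed.png

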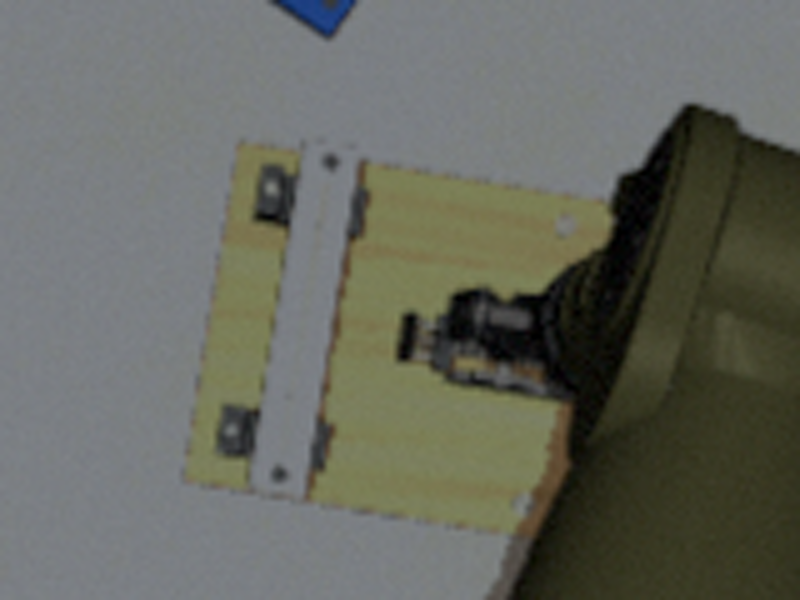

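The picture shows the bar at (305,320) lying squarely across both rests behind the stops (272,195) and (233,428), with x ≈ 27.5 mm, y ≈ 0 and top at 61 mm. The free pad is at (405,338). Now down over the handle and trigger.

Request:
apply_moves(
  targets=[
    {"x": -0.1,"y": 0,"z": 0.4,"rx": 0,"ry": 0,"rz": 0,"fingers": 0},
    {"x": 0,"y": 0,"z": 0.5,"rx": 0,"ry": 0,"rz": 0,"fingers": 0},
    {"x": 0,"y": 0,"z": 0.6,"rx": 0,"ry": 0,"rz": 0,"fingers": 0},
    {"x": 0,"y": 0,"z": 0.6,"rx": 0,"ry": 0,"rz": 0,"fingers": 0},
    {"x": 0,"y": 0,"z": 0.6,"rx": 0,"ry": 0,"rz": 0,"fingers": 0},
    {"x": 0,"y": 0,"z": 0.6,"rx": 0,"ry": 0,"rz": 0,"fingers": 0},
    {"x": 0,"y": 0,"z": 0.3,"rx": 0,"ry": 0,"rz": 0,"fingers": 0},
    {"x": 0,"y": 0,"z": 0.1,"rx": 0,"ry": 0,"rz": 0,"fingers": 0},
    {"x": 0,"y": 0,"z": 0,"rx": 0,"ry": 0,"rz": 0,"fingers": 0},
  ],
)

```text
time_s: 13.85
eef_pos: [0.5005, -0.1727, 0.1184]
eef_rot: [[-0.987, 0.161, -0.001], [0.161, 0.987, 0.0], [0.001, 0.0, -1.0]]
contact_force: [0.3, -0.4, 1.2]
gripper_width: 0.0859
finger_force: 0.0
```

```bash
cat >> h.py <<'E'
def pad():
    d=cap("top"); F=fx(cloud(d),O,A)*1000
    # dark pixels (not wood, not bar) along the centre line ahead of the housing
    V,U=np.where((F[...,0]>-66)&(F[...,0]<30)&(abs(F[...,1])<16)&(d["image"].max(2)<70)&(F[...,2]>25)&(F[...,2]<90))
    X=[]
    for u,v in zip(U,V):
        X.append(fx(ray(d,u,v,.064),O,A)[:2]*1000)
    X=np.array(X); print("dark front x",np.sort(X[:,0])[-12:].round(1) if len(X) else None)
    return d,F
E
python3 - <<'E'
from h import *
go(W(-.111,0,.117),170.73)
d,F=pad(); barx()
d=cap("side"); save(d,"grip.png",(240,140,360,230),6)
print("ray pad front",fx(ray(dict(np.load("top0.npz")),320.3,217.6,.064),O,A)*1000)
E
```

```text
xyz units [ 0.01 -0.04  0.06] yaw 170.74 rz units 0.0 pos [ 0.5005 -0.1727  0.1184] j [-0.33  0.26 -0.39  0.92  0.   -0.17] R[2] [ 0.001  0.    -1.   ] w 0.0859 f [ 0.3 -0.4  1.2] 0.0 t 13.85
dark front x [-36.8 -36.3 -36.1 -35.8 -35.6 -35.3 -35.2 -34.7 -34.2 -33.7 -33.2 -32.6]
bar top 170 [[10.6, -105.7, 57.4], [26.7, -81.0, 61.5], [44.9, -57.1, 66.2]]
bar top 312 [[10.9, -47.4, 57.5], [28.4, -2.0, 61.2], [44.5, 46.4, 66.4]]
bar top 178 [[11.0, 56.6, 57.6], [26.7, 82.0, 61.5], [44.4, 106.2, 66.8]]
ray pad front [-35.40157676   2.14272029  64.        ]
```

View pics/grip.png

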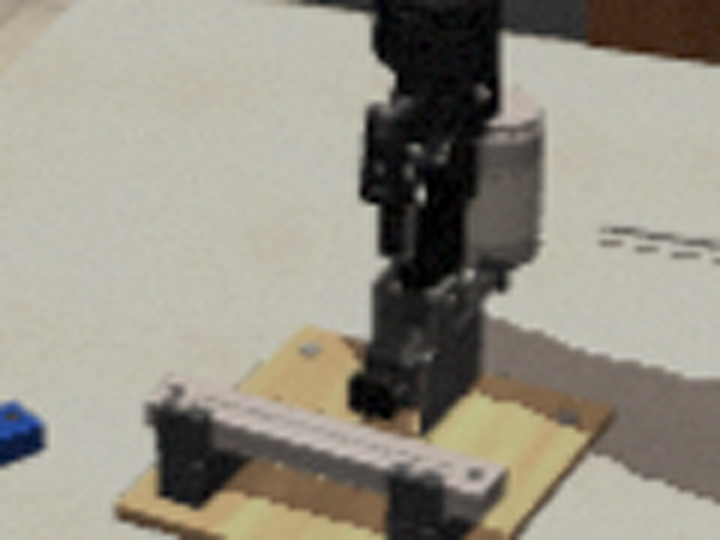

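The picture shows the open fingers either side of handle and trigger at (380–450,220), the pad at (370,393) clear, and the bar on the rests. Pad face ≈ −34 mm, so about 58 mm of travel is needed, roughly 7 strokes. First stroke.

Request:
apply_moves(
  targets=[
    {"x": 0,"y": 0,"z": 0,"rx": 0,"ry": 0,"rz": 0,"fingers": 0.25},
    {"x": 0,"y": 0,"z": 0,"rx": 0,"ry": 0,"rz": 0,"fingers": 0.25},
    {"x": 0,"y": 0,"z": 0,"rx": 0,"ry": 0,"rz": 0,"fingers": 0.25},
    {"x": 0,"y": -0.1,"z": 0,"rx": 0,"ry": 0,"rz": 0,"fingers": 0.32},
    {"x": 0,"y": -0.1,"z": 0,"rx": 0,"ry": 0,"rz": 0,"fingers": 0.38},
    {"x": 0,"y": -0.1,"z": 0,"rx": 0,"ry": 0,"rz": 0,"fingers": 0.44},
    {"x": 0,"y": -0.1,"z": 0,"rx": 0,"ry": 0,"rz": 0,"fingers": 0.5},
    {"x": 0,"y": 0,"z": 0,"rx": 0,"ry": 0,"rz": 0,"fingers": 0.5},
    {"x": 0,"y": 0,"z": 0,"rx": 0,"ry": 0,"rz": 0,"fingers": 0.5},
    {"x": 0,"y": 0,"z": 0,"rx": 0,"ry": 0,"rz": 0,"fingers": 0.5},
  ],
  force=30,
)

```text
time_s: 15.0
eef_pos: [0.5009, -0.1791, 0.1212]
eef_rot: [[-0.987, 0.159, 0.005], [0.159, 0.987, 0.008], [-0.004, 0.009, -1.0]]
contact_force: [-1.9, 13.8, 15.9]
gripper_width: 0.0449
finger_force: 30.3
```

```bash
python3 - <<'E'
from h import *
go(W(-.120,0,.117),170.73)
pad(); barx()
E
```

```text
xyz units [ 0.07 -0.15  0.17] yaw 170.83 rz units 0.02 pos [ 0.5009 -0.1791  0.1212] j [-0.35  0.26 -0.38  0.93  0.01 -0.19] R[2] [-0.004  0.009 -1.   ] w 0.0449 f [-1.9 13.8 15.9] 30.3 t 15.0
dark front x [-29.6 -29.2 -29.1 -28.7 -28.6 -28.1 -27.6 -27.2 -26.7 -26.5 -26.2 -26.1]
bar top 181 [[10.5, -106.5, 57.4], [27.5, -82.3, 61.2], [44.9, -56.6, 65.9]]
bar top 320 [[10.5, -47.3, 57.3], [26.8, -0.2, 61.0], [44.2, 47.3, 66.2]]
bar top 174 [[10.8, 56.9, 57.5], [27.5, 82.9, 61.3], [44.8, 106.2, 65.8]]
```

Request:
apply_moves(
  targets=[
    {"x": 0,"y": 0.1,"z": -0.1,"rx": 0,"ry": 0,"rz": 0,"fingers": 0.15},
    {"x": 0,"y": 0.1,"z": -0.1,"rx": 0,"ry": 0,"rz": 0,"fingers": 0.15},
    {"x": 0,"y": 0.1,"z": 0,"rx": 0,"ry": 0,"rz": 0,"fingers": 0.15},
    {"x": 0,"y": 0,"z": 0,"rx": 0,"ry": 0,"rz": 0,"fingers": 0.15},
    {"x": 0,"y": -0.1,"z": 0,"rx": 0,"ry": 0,"rz": 0,"fingers": 0.5},
    {"x": 0,"y": -0.1,"z": 0,"rx": 0,"ry": 0,"rz": 0,"fingers": 0.5},
    {"x": 0,"y": -0.05,"z": 0,"rx": 0,"ry": 0,"rz": 0,"fingers": 0.5},
    {"x": 0,"y": 0,"z": 0,"rx": 0,"ry": 0,"rz": 0,"fingers": 0.5},
    {"x": 0,"y": 0,"z": 0,"rx": 0,"ry": 0,"rz": 0,"fingers": 0.5},
    {"x": 0,"y": 0,"z": 0,"rx": 0,"ry": 0,"rz": 0,"fingers": 0.5},
  ],
)

```text
time_s: 16.1
eef_pos: [0.5004, -0.1795, 0.1253]
eef_rot: [[-0.987, 0.16, 0.003], [0.16, 0.987, 0.005], [-0.002, 0.006, -1.0]]
contact_force: [-0.7, 9.8, 12.7]
gripper_width: 0.0445
finger_force: 30.6
```

```bash
python3 - <<'E'
from h import *
go(W(-.120,0,.117),170.73)
pad(); barx()
E
```

```text
xyz units [ 0.05 -0.13  0.33] yaw 170.77 rz units 0.01 pos [ 0.5004 -0.1795  0.1253] j [-0.35  0.25 -0.38  0.94  0.01 -0.19] R[2] [-0.002  0.006 -1.   ] w 0.0445 f [-0.7  9.8 12.7] 30.6 t 16.1
dark front x [-26.2 -26.1 -25.7 -25.6 -25.1 -24.6 -24.1 -23.6 -23.5 -23.2 -23.  -22.5]
bar top 166 [[10.6, -106.3, 57.3], [27.7, -80.2, 61.6], [44.9, -56.5, 66.9]]
bar top 302 [[11.0, -46.2, 57.4], [27.9, 0.7, 61.3], [44.2, 47.0, 66.0]]
bar top 175 [[10.6, 56.3, 57.3], [26.4, 81.2, 60.9], [44.1, 105.2, 66.4]]
```

Stroke two gained only ~3.5 mm, so the release was incomplete. I release more fully.

Request:
apply_moves(
  targets=[
    {"x": 0,"y": 0.1,"z": 0,"rx": 0,"ry": 0,"rz": 0,"fingers": 0.08},
    {"x": 0,"y": 0.1,"z": 0,"rx": 0,"ry": 0,"rz": 0,"fingers": 0.08},
    {"x": 0,"y": 0.1,"z": 0,"rx": 0,"ry": 0,"rz": 0,"fingers": 0.08},
    {"x": 0,"y": 0,"z": 0,"rx": 0,"ry": 0,"rz": 0,"fingers": 0.08},
    {"x": 0,"y": 0,"z": 0,"rx": 0,"ry": 0,"rz": 0,"fingers": 0.08},
    {"x": 0,"y": 0,"z": 0,"rx": 0,"ry": 0,"rz": 0,"fingers": 0.08},
  ],
)

```text
time_s: 16.8
eef_pos: [0.5003, -0.1743, 0.1236]
eef_rot: [[-0.987, 0.161, -0.0], [0.161, 0.987, -0.0], [0.0, -0.0, -1.0]]
contact_force: [-0.6, 1.9, -1.5]
gripper_width: 0.0784
finger_force: 0.9
```

Request:
apply_moves(
  targets=[
    {"x": 0,"y": -0.1,"z": 0,"rx": 0,"ry": 0,"rz": 0,"fingers": 0.52},
    {"x": 0,"y": -0.1,"z": 0,"rx": 0,"ry": 0,"rz": 0,"fingers": 0.52},
    {"x": 0,"y": -0.1,"z": 0,"rx": 0,"ry": 0,"rz": 0,"fingers": 0.52},
    {"x": 0,"y": 0,"z": 0,"rx": 0,"ry": 0,"rz": 0,"fingers": 0.52},
    {"x": 0,"y": 0,"z": 0,"rx": 0,"ry": 0,"rz": 0,"fingers": 0.52},
    {"x": 0,"y": 0,"z": 0,"rx": 0,"ry": 0,"rz": 0,"fingers": 0.52},
    {"x": 0,"y": 0,"z": 0,"rx": 0,"ry": 0,"rz": 0,"fingers": 0.52},
    {"x": 0,"y": 0,"z": 0,"rx": 0,"ry": 0,"rz": 0,"fingers": 0.52},
  ],
)

```text
time_s: 17.6
eef_pos: [0.5006, -0.1796, 0.1257]
eef_rot: [[-0.987, 0.16, 0.004], [0.16, 0.987, 0.005], [-0.003, 0.005, -1.0]]
contact_force: [-1.5, 10.1, 14.5]
gripper_width: 0.044
finger_force: 31.3
```

```bash
python3 - <<'E'
from h import *
go(W(-.120,0,.117),170.73)
pad(); barx()
E
```

```text
xyz units [ 0.06 -0.13  0.35] yaw 170.78 rz units 0.01 pos [ 0.5006 -0.1796  0.1257] j [-0.35  0.25 -0.38  0.94  0.01 -0.19] R[2] [-0.003  0.005 -1.   ] w 0.044 f [-1.5 10.1 14.5] 31.3 t 17.6
dark front x [-21.1 -20.6 -20.5 -20.1 -20.  -19.6 -19.5 -19.  -18.5 -18.  -17.6 -17.1]
bar top 161 [[10.7, -105.6, 57.4], [28.3, -82.4, 62.0], [45.3, -57.8, 67.3]]
bar top 330 [[10.7, -47.4, 57.4], [27.0, -0.9, 61.2], [44.1, 47.0, 66.6]]
bar top 175 [[11.4, 56.9, 57.5], [27.7, 80.6, 61.8], [44.8, 106.6, 66.3]]
```

Request:
apply_moves(
  targets=[
    {"x": 0,"y": 0.15,"z": 0,"rx": 0,"ry": 0,"rz": 0,"fingers": 0},
    {"x": 0,"y": 0.15,"z": 0,"rx": 0,"ry": 0,"rz": 0,"fingers": 0},
    {"x": 0,"y": 0.2,"z": 0,"rx": 0,"ry": 0,"rz": 0,"fingers": 0},
    {"x": 0,"y": 0,"z": 0,"rx": 0,"ry": 0,"rz": 0,"fingers": 0},
    {"x": 0,"y": 0,"z": 0,"rx": 0,"ry": 0,"rz": 0,"fingers": 0},
    {"x": 0,"y": 0,"z": 0,"rx": 0,"ry": 0,"rz": 0,"fingers": 0},
    {"x": 0,"y": 0,"z": 0,"rx": 0,"ry": 0,"rz": 0,"fingers": 0},
  ],
)

```text
time_s: 18.4
eef_pos: [0.5013, -0.1696, 0.1238]
eef_rot: [[-0.987, 0.161, -0.0], [0.161, 0.987, -0.0], [-0.0, -0.0, -1.0]]
contact_force: [0.7, 0.4, 0.3]
gripper_width: 0.0854
finger_force: 0.0
```

Request:
apply_moves(
  targets=[
    {"x": 0,"y": -0.2,"z": 0,"rx": 0,"ry": 0,"rz": 0,"fingers": 0.52},
    {"x": 0,"y": -0.15,"z": 0,"rx": 0,"ry": 0,"rz": 0,"fingers": 0.52},
    {"x": 0,"y": -0.15,"z": 0,"rx": 0,"ry": 0,"rz": 0,"fingers": 0.52},
    {"x": 0,"y": 0,"z": 0,"rx": 0,"ry": 0,"rz": 0,"fingers": 0.52},
    {"x": 0,"y": 0,"z": 0,"rx": 0,"ry": 0,"rz": 0,"fingers": 0.52},
    {"x": 0,"y": 0,"z": 0,"rx": 0,"ry": 0,"rz": 0,"fingers": 0.52},
    {"x": 0,"y": 0,"z": 0,"rx": 0,"ry": 0,"rz": 0,"fingers": 0.52},
    {"x": 0,"y": 0,"z": 0,"rx": 0,"ry": 0,"rz": 0,"fingers": 0.52},
  ],
)

```text
time_s: 19.2
eef_pos: [0.5005, -0.1795, 0.1255]
eef_rot: [[-0.987, 0.16, 0.004], [0.16, 0.987, 0.006], [-0.003, 0.006, -1.0]]
contact_force: [-1.0, 8.7, 13.0]
gripper_width: 0.044
finger_force: 36.0
```

```bash
python3 - <<'E'
from h import *
go(W(-.120,0,.117),170.73)
pad(); barx()
E
```

```text
xyz units [ 0.06 -0.13  0.34] yaw 170.78 rz units 0.01 pos [ 0.5005 -0.1795  0.1255] j [-0.35  0.25 -0.38  0.94  0.01 -0.19] R[2] [-0.003  0.006 -1.   ] w 0.044 f [-1.   8.7 13. ] 36.0 t 19.2
dark front x [-15.  -14.5 -14.4 -14.  -13.9 -13.6 -13.4 -12.9 -12.5 -12.  -11.5 -11. ]
bar top 167 [[10.3, -106.4, 57.5], [27.7, -81.4, 60.9], [44.8, -56.8, 67.3]]
bar top 328 [[10.6, -46.6, 57.3], [27.0, 1.0, 61.4], [44.5, 46.9, 66.9]]
bar top 179 [[10.7, 56.4, 57.5], [27.9, 80.7, 61.6], [45.1, 106.6, 67.2]]
```

Request:
apply_moves(
  targets=[
    {"x": 0,"y": 0.15,"z": 0,"rx": 0,"ry": 0,"rz": 0,"fingers": 0},
    {"x": 0,"y": 0.15,"z": 0,"rx": 0,"ry": 0,"rz": 0,"fingers": 0},
    {"x": 0,"y": 0.2,"z": 0,"rx": 0,"ry": 0,"rz": 0,"fingers": 0},
    {"x": 0,"y": 0,"z": 0,"rx": 0,"ry": 0,"rz": 0,"fingers": 0},
    {"x": 0,"y": 0,"z": 0,"rx": 0,"ry": 0,"rz": 0,"fingers": 0},
    {"x": 0,"y": 0,"z": 0,"rx": 0,"ry": 0,"rz": 0,"fingers": 0},
    {"x": 0,"y": 0,"z": 0,"rx": 0,"ry": 0,"rz": 0,"fingers": 0},
  ],
)

```text
time_s: 20.0
eef_pos: [0.5012, -0.1696, 0.1238]
eef_rot: [[-0.987, 0.161, -0.0], [0.161, 0.987, -0.0], [-0.0, -0.0, -1.0]]
contact_force: [0.2, -0.2, -0.0]
gripper_width: 0.0857
finger_force: 0.0
```

Request:
apply_moves(
  targets=[
    {"x": 0,"y": -0.2,"z": 0,"rx": 0,"ry": 0,"rz": 0,"fingers": 0.52},
    {"x": 0,"y": -0.15,"z": 0,"rx": 0,"ry": 0,"rz": 0,"fingers": 0.52},
    {"x": 0,"y": -0.15,"z": 0,"rx": 0,"ry": 0,"rz": 0,"fingers": 0.52},
    {"x": 0,"y": 0,"z": 0,"rx": 0,"ry": 0,"rz": 0,"fingers": 0.52},
    {"x": 0,"y": 0,"z": 0,"rx": 0,"ry": 0,"rz": 0,"fingers": 0.52},
    {"x": 0,"y": 0,"z": 0,"rx": 0,"ry": 0,"rz": 0,"fingers": 0.52},
    {"x": 0,"y": 0,"z": 0,"rx": 0,"ry": 0,"rz": 0,"fingers": 0.52},
    {"x": 0,"y": 0,"z": 0,"rx": 0,"ry": 0,"rz": 0,"fingers": 0.52},
  ],
)

```text
time_s: 20.8
eef_pos: [0.5005, -0.1796, 0.1255]
eef_rot: [[-0.987, 0.16, 0.004], [0.16, 0.987, 0.005], [-0.003, 0.006, -1.0]]
contact_force: [-1.1, 9.1, 13.8]
gripper_width: 0.044
finger_force: 36.1
```

```bash
python3 - <<'E'
from h import *
pad(); barx()
E
```

```text
dark front x [-8.3 -8.  -7.8 -7.5 -7.4 -7.  -6.9 -6.4 -5.9 -5.4 -4.9 -4.8]
bar top 171 [[10.4, -106.2, 57.3], [27.7, -81.6, 61.3], [45.3, -57.3, 66.6]]
bar top 313 [[10.7, -47.1, 57.4], [27.3, -2.5, 61.3], [44.1, 46.4, 66.6]]
bar top 164 [[11.1, 56.3, 57.7], [27.7, 82.4, 61.3], [45.0, 106.3, 66.9]]
```

Request:
apply_moves(
  targets=[
    {"x": 0,"y": 0.15,"z": 0,"rx": 0,"ry": 0,"rz": 0,"fingers": 0},
    {"x": 0,"y": 0.15,"z": 0,"rx": 0,"ry": 0,"rz": 0,"fingers": 0},
    {"x": 0,"y": 0.2,"z": 0,"rx": 0,"ry": 0,"rz": 0,"fingers": 0},
    {"x": 0,"y": 0,"z": 0,"rx": 0,"ry": 0,"rz": 0,"fingers": 0},
    {"x": 0,"y": 0,"z": 0,"rx": 0,"ry": 0,"rz": 0,"fingers": 0},
    {"x": 0,"y": 0,"z": 0,"rx": 0,"ry": 0,"rz": 0,"fingers": 0},
    {"x": 0,"y": 0,"z": 0,"rx": 0,"ry": 0,"rz": 0,"fingers": 0},
  ],
)

```text
time_s: 21.6
eef_pos: [0.5013, -0.1695, 0.1238]
eef_rot: [[-0.987, 0.161, -0.0], [0.161, 0.987, -0.0], [-0.0, -0.0, -1.0]]
contact_force: [-0.0, 0.7, -0.9]
gripper_width: 0.0852
finger_force: 0.0
```

Request:
apply_moves(
  targets=[
    {"x": 0,"y": -0.2,"z": 0,"rx": 0,"ry": 0,"rz": 0,"fingers": 0.52},
    {"x": 0,"y": -0.15,"z": 0,"rx": 0,"ry": 0,"rz": 0,"fingers": 0.52},
    {"x": 0,"y": -0.15,"z": 0,"rx": 0,"ry": 0,"rz": 0,"fingers": 0.52},
    {"x": 0,"y": 0,"z": 0,"rx": 0,"ry": 0,"rz": 0,"fingers": 0.52},
    {"x": 0,"y": 0,"z": 0,"rx": 0,"ry": 0,"rz": 0,"fingers": 0.52},
    {"x": 0,"y": 0,"z": 0,"rx": 0,"ry": 0,"rz": 0,"fingers": 0.52},
    {"x": 0,"y": 0,"z": 0,"rx": 0,"ry": 0,"rz": 0,"fingers": 0.52},
    {"x": 0,"y": 0,"z": 0,"rx": 0,"ry": 0,"rz": 0,"fingers": 0.52},
  ],
)

```text
time_s: 22.4
eef_pos: [0.5005, -0.1796, 0.1255]
eef_rot: [[-0.987, 0.16, 0.004], [0.16, 0.987, 0.006], [-0.003, 0.006, -1.0]]
contact_force: [-1.7, 8.9, 12.6]
gripper_width: 0.0437
finger_force: 36.1
```

```bash
python3 - <<'E'
from h import *
d,F=pad(); barx(); save(d,"mid.png",(270,180,350,240),10)
E
```

```text
dark front x [-1.9 -1.4 -1.3 -0.9 -0.8 -0.3  0.2  0.7  1.2  1.3  2.2  2.7]
bar top 173 [[10.6, -106.2, 57.3], [27.7, -81.7, 60.8], [44.9, -57.5, 66.1]]
bar top 323 [[9.8, -46.8, 57.2], [26.8, -1.7, 61.4], [44.1, 47.0, 66.7]]
bar top 175 [[10.7, 56.5, 57.3], [26.8, 80.8, 61.3], [44.7, 106.7, 66.0]]
```

View pics/mid.png

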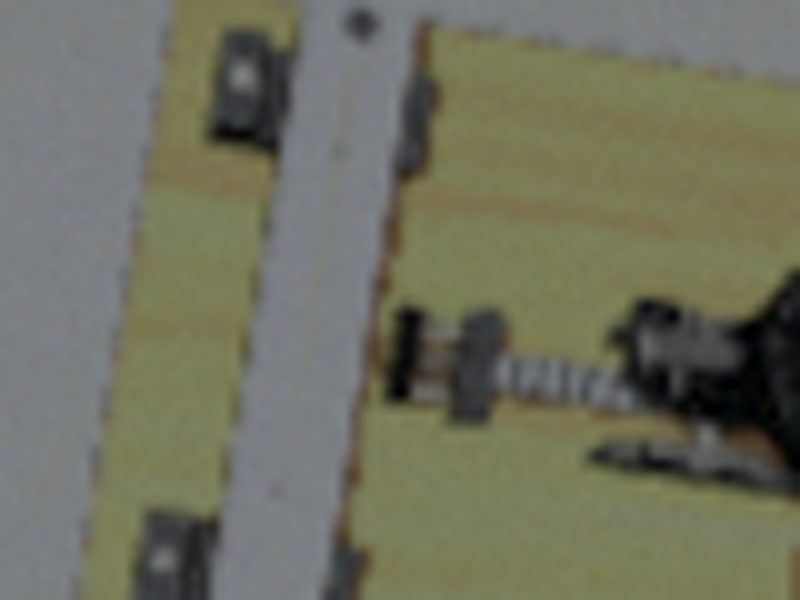

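The picture shows the pad's front at (388,355) a few mm short of the bar's edge (372,355), with the head at (478,365) and the bar still square. Each stroke gains ~6–7 mm; about 22 mm remains. Two more full strokes.

Request:
apply_moves(
  targets=[
    {"x": 0,"y": 0.15,"z": 0,"rx": 0,"ry": 0,"rz": 0,"fingers": 0},
    {"x": 0,"y": 0.15,"z": 0,"rx": 0,"ry": 0,"rz": 0,"fingers": 0},
    {"x": 0,"y": 0.2,"z": 0,"rx": 0,"ry": 0,"rz": 0,"fingers": 0},
    {"x": 0,"y": 0,"z": 0,"rx": 0,"ry": 0,"rz": 0,"fingers": 0},
    {"x": 0,"y": 0,"z": 0,"rx": 0,"ry": 0,"rz": 0,"fingers": 0},
    {"x": 0,"y": 0,"z": 0,"rx": 0,"ry": 0,"rz": 0,"fingers": 0},
    {"x": 0,"y": 0,"z": 0,"rx": 0,"ry": 0,"rz": 0,"fingers": 0},
  ],
)

```text
time_s: 23.2
eef_pos: [0.5013, -0.1695, 0.1238]
eef_rot: [[-0.987, 0.161, -0.0], [0.161, 0.987, -0.0], [-0.0, -0.0, -1.0]]
contact_force: [-0.0, -0.6, 0.2]
gripper_width: 0.0853
finger_force: 0.0
```

Request:
apply_moves(
  targets=[
    {"x": 0,"y": -0.2,"z": 0,"rx": 0,"ry": 0,"rz": 0,"fingers": 0.52},
    {"x": 0,"y": -0.15,"z": 0,"rx": 0,"ry": 0,"rz": 0,"fingers": 0.52},
    {"x": 0,"y": -0.15,"z": 0,"rx": 0,"ry": 0,"rz": 0,"fingers": 0.52},
    {"x": 0,"y": 0,"z": 0,"rx": 0,"ry": 0,"rz": 0,"fingers": 0.52},
    {"x": 0,"y": 0,"z": 0,"rx": 0,"ry": 0,"rz": 0,"fingers": 0.52},
    {"x": 0,"y": 0,"z": 0,"rx": 0,"ry": 0,"rz": 0,"fingers": 0.52},
    {"x": 0,"y": 0,"z": 0,"rx": 0,"ry": 0,"rz": 0,"fingers": 0.52},
    {"x": 0,"y": 0,"z": 0,"rx": 0,"ry": 0,"rz": 0,"fingers": 0.52},
  ],
)

```text
time_s: 24.0
eef_pos: [0.5006, -0.1796, 0.1255]
eef_rot: [[-0.987, 0.16, 0.004], [0.16, 0.987, 0.005], [-0.003, 0.006, -1.0]]
contact_force: [-1.7, 8.5, 13.2]
gripper_width: 0.0437
finger_force: 36.4
```

```bash
cat >> h.py <<'E'
def prof(d):
    # brightness along the fixture's centre line at z = 64 mm, mean over |y|<=9 mm, every mm of fixture x
    xs=np.arange(-50,40,1.); g=cv2.cvtColor(d["image"],cv2.COLOR_RGB2GRAY).astype(np.float32)
    acc=[]
    for y in np.r_[np.arange(-11,-7,1),np.arange(8,12,1)]:
        P=np.array([d["view"]@np.append(W(x/1000,y/1000,.064),1) for x in xs])[:,:3]@d["K"].T
        uv=(P[:,:2]/P[:,2:]).astype(np.float32)
        acc.append(cv2.remap(g,uv[:,0].reshape(1,-1),uv[:,1].reshape(1,-1),cv2.INTER_LINEAR)[0])
    p=np.mean(acc,0); print("prof from -50:",p.round(0).astype(int).tolist())
E
python3 - <<'E'
from h import *
d,F=pad(); barx(); prof(d)
E
```

```text
dark front x [4.2 4.3 4.7 4.8 5.2 5.3 5.8 6.3 6.7 7.2 7.3 7.7]
bar top 173 [[10.4, -106.5, 57.2], [28.1, -81.0, 61.5], [44.9, -56.4, 66.8]]
bar top 337 [[4.1, -46.6, 57.5], [26.8, 0.1, 61.5], [44.5, 47.0, 67.1]]
bar top 179 [[10.5, 56.2, 57.6], [27.2, 81.7, 60.9], [44.5, 106.3, 66.6]]
prof from -50: [111, 111, 111, 110, 109, 108, 108, 108, 107, 107, 107, 108, 110, 112, 115, 115, 114, 113, 110, 106, 103, 97, 87, 77, 70, 66, 63, 61, 60, 59, 58, 56, 55, 53, 54, 56, 58, 68, 80, 92, 96, 97, 98, 96, 94, 93, 90, 86, 81, 70, 50, 30, 15, 14, 13, 15, 32, 49, 66, 83, 101, 119, 123, 124, 125, 125, 125, 125, 125, 126, 126, 126, 126, 126, 125, 125, 125, 125, 125, 125, 126, 126, 126, 126, 126, 125, 125, 125, 125, 125]
```

Request:
apply_moves(
  targets=[
    {"x": 0,"y": 0.15,"z": 0,"rx": 0,"ry": 0,"rz": 0,"fingers": 0},
    {"x": 0,"y": 0.15,"z": 0,"rx": 0,"ry": 0,"rz": 0,"fingers": 0},
    {"x": 0,"y": 0.2,"z": 0,"rx": 0,"ry": 0,"rz": 0,"fingers": 0},
    {"x": 0,"y": 0,"z": 0,"rx": 0,"ry": 0,"rz": 0,"fingers": 0},
    {"x": 0,"y": 0,"z": 0,"rx": 0,"ry": 0,"rz": 0,"fingers": 0},
    {"x": 0,"y": 0,"z": 0,"rx": 0,"ry": 0,"rz": 0,"fingers": 0},
    {"x": 0,"y": 0,"z": 0,"rx": 0,"ry": 0,"rz": 0,"fingers": 0},
  ],
)

```text
time_s: 24.8
eef_pos: [0.5012, -0.1695, 0.1238]
eef_rot: [[-0.987, 0.161, -0.0], [0.161, 0.987, -0.0], [-0.0, -0.0, -1.0]]
contact_force: [-0.1, 0.9, -0.4]
gripper_width: 0.0852
finger_force: 0.0
```

Request:
apply_moves(
  targets=[
    {"x": 0,"y": -0.2,"z": 0,"rx": 0,"ry": 0,"rz": 0,"fingers": 0.52},
    {"x": 0,"y": -0.15,"z": 0,"rx": 0,"ry": 0,"rz": 0,"fingers": 0.52},
    {"x": 0,"y": -0.15,"z": 0,"rx": 0,"ry": 0,"rz": 0,"fingers": 0.52},
    {"x": 0,"y": 0,"z": 0,"rx": 0,"ry": 0,"rz": 0,"fingers": 0.52},
    {"x": 0,"y": 0,"z": 0,"rx": 0,"ry": 0,"rz": 0,"fingers": 0.52},
    {"x": 0,"y": 0,"z": 0,"rx": 0,"ry": 0,"rz": 0,"fingers": 0.52},
    {"x": 0,"y": 0,"z": 0,"rx": 0,"ry": 0,"rz": 0,"fingers": 0.52},
    {"x": 0,"y": 0,"z": 0,"rx": 0,"ry": 0,"rz": 0,"fingers": 0.52},
  ],
)

```text
time_s: 25.6
eef_pos: [0.5005, -0.1796, 0.1255]
eef_rot: [[-0.987, 0.16, 0.004], [0.16, 0.987, 0.005], [-0.003, 0.006, -1.0]]
contact_force: [-1.4, 8.6, 12.7]
gripper_width: 0.0439
finger_force: 36.2
```

```bash
python3 - <<'E'
from h import *
d,F=pad(); barx(); prof(d)
E
```

```text
dark front x [ 8.2  8.3  8.7  8.8  9.3  9.8 10.3 10.4 10.8 10.9 11.2 11.3]
bar top 169 [[14.2, -106.7, 57.4], [31.1, -81.8, 61.1], [47.9, -56.6, 66.4]]
bar top 334 [[8.8, -47.9, 57.5], [30.2, -0.3, 61.2], [47.5, 46.5, 66.6]]
bar top 175 [[14.6, 56.6, 57.3], [30.7, 81.2, 61.2], [47.8, 105.7, 66.7]]
prof from -50: [109, 108, 107, 107, 107, 107, 107, 106, 106, 106, 106, 107, 109, 112, 114, 113, 112, 111, 110, 111, 111, 112, 112, 112, 111, 108, 105, 101, 90, 80, 70, 67, 65, 62, 61, 59, 57, 56, 54, 53, 54, 56, 57, 64, 75, 86, 91, 92, 93, 92, 87, 82, 73, 59, 45, 33, 27, 21, 18, 29, 42, 56, 74, 92, 109, 117, 122, 126, 126, 126, 126, 126, 126, 126, 126, 126, 127, 127, 126, 125, 125, 125, 126, 126, 125, 125, 125, 125, 125, 125]
```

Now head has advanced 6.4 mm, bar 3.4 mm: compression ≈ 3 mm, bar ≈ 5 mm from the stops. One full stroke more, then a partial one.

Request:
apply_moves(
  targets=[
    {"x": 0,"y": 0.15,"z": 0,"rx": 0,"ry": 0,"rz": 0,"fingers": 0},
    {"x": 0,"y": 0.15,"z": 0,"rx": 0,"ry": 0,"rz": 0,"fingers": 0},
    {"x": 0,"y": 0.2,"z": 0,"rx": 0,"ry": 0,"rz": 0,"fingers": 0},
    {"x": 0,"y": 0,"z": 0,"rx": 0,"ry": 0,"rz": 0,"fingers": 0},
    {"x": 0,"y": 0,"z": 0,"rx": 0,"ry": 0,"rz": 0,"fingers": 0},
    {"x": 0,"y": 0,"z": 0,"rx": 0,"ry": 0,"rz": 0,"fingers": 0},
    {"x": 0,"y": 0,"z": 0,"rx": 0,"ry": 0,"rz": 0,"fingers": 0},
  ],
)

```text
time_s: 26.4
eef_pos: [0.5012, -0.1695, 0.1238]
eef_rot: [[-0.987, 0.161, -0.0], [0.161, 0.987, -0.0], [0.0, -0.0, -1.0]]
contact_force: [-0.4, 0.3, -0.1]
gripper_width: 0.0855
finger_force: 0.0
```

Request:
apply_moves(
  targets=[
    {"x": 0,"y": -0.2,"z": 0,"rx": 0,"ry": 0,"rz": 0,"fingers": 0.52},
    {"x": 0,"y": -0.15,"z": 0,"rx": 0,"ry": 0,"rz": 0,"fingers": 0.52},
    {"x": 0,"y": -0.15,"z": 0,"rx": 0,"ry": 0,"rz": 0,"fingers": 0.52},
    {"x": 0,"y": 0,"z": 0,"rx": 0,"ry": 0,"rz": 0,"fingers": 0.52},
    {"x": 0,"y": 0,"z": 0,"rx": 0,"ry": 0,"rz": 0,"fingers": 0.52},
    {"x": 0,"y": 0,"z": 0,"rx": 0,"ry": 0,"rz": 0,"fingers": 0.52},
    {"x": 0,"y": 0,"z": 0,"rx": 0,"ry": 0,"rz": 0,"fingers": 0.52},
    {"x": 0,"y": 0,"z": 0,"rx": 0,"ry": 0,"rz": 0,"fingers": 0.52},
  ],
)

```text
time_s: 27.2
eef_pos: [0.5005, -0.1796, 0.1256]
eef_rot: [[-0.987, 0.16, 0.004], [0.16, 0.987, 0.006], [-0.003, 0.006, -1.0]]
contact_force: [-2.0, 7.9, 14.0]
gripper_width: 0.0441
finger_force: 35.6
```

```bash
python3 - <<'E'
from h import *
d,F=pad(); barx(); prof(d); save(d,"late.png",(270,180,350,240),10)
E
```

```text
dark front x [13.4 13.8 13.9 14.3 14.4 14.8 14.9 15.4 15.9 16.3 16.8 16.9]
bar top 169 [[19.4, -105.3, 57.5], [36.9, -81.2, 60.9], [53.4, -56.8, 66.5]]
bar top 351 [[13.8, -46.9, 57.6], [35.0, 0.5, 61.2], [53.0, 47.1, 66.4]]
bar top 177 [[19.2, 56.4, 57.3], [36.2, 80.7, 61.0], [53.0, 106.3, 66.6]]
prof from -50: [109, 108, 107, 108, 108, 107, 107, 106, 105, 106, 108, 110, 111, 112, 113, 113, 113, 113, 113, 113, 112, 112, 112, 113, 113, 114, 115, 115, 116, 116, 117, 114, 111, 107, 96, 85, 73, 68, 65, 61, 60, 59, 58, 57, 57, 57, 57, 58, 60, 64, 75, 85, 93, 94, 96, 96, 91, 86, 79, 63, 46, 29, 22, 17, 12, 26, 45, 64, 82, 100, 117, 125, 126, 126, 127, 126, 127, 127, 126, 126, 125, 125, 125, 125, 125, 125, 125, 126, 126, 126]
```

View pics/late.png

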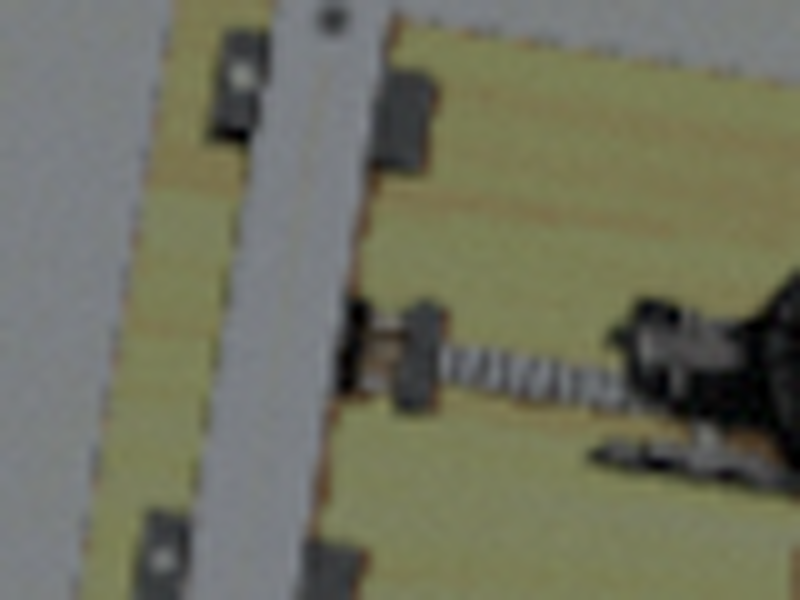

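The picture shows the bar now against both stops (240,85) and (165,560), with the pad (352,345) on it and the head at (420,355). Compression ≈ 2.6–3 mm. Now a part stroke for about 4 mm more, checked step by step.

Request:
apply_moves(
  targets=[
    {"x": 0,"y": 0.15,"z": 0,"rx": 0,"ry": 0,"rz": 0,"fingers": 0},
    {"x": 0,"y": 0.15,"z": 0,"rx": 0,"ry": 0,"rz": 0,"fingers": 0},
    {"x": 0,"y": 0.2,"z": 0,"rx": 0,"ry": 0,"rz": 0,"fingers": 0},
    {"x": 0,"y": 0,"z": 0,"rx": 0,"ry": 0,"rz": 0,"fingers": 0},
    {"x": 0,"y": 0,"z": 0,"rx": 0,"ry": 0,"rz": 0,"fingers": 0},
    {"x": 0,"y": 0,"z": 0,"rx": 0,"ry": 0,"rz": 0,"fingers": 0},
    {"x": 0,"y": 0,"z": 0,"rx": 0,"ry": 0,"rz": 0,"fingers": 0},
  ],
)

```text
time_s: 28.0
eef_pos: [0.5012, -0.1695, 0.1238]
eef_rot: [[-0.987, 0.161, -0.0], [0.161, 0.987, -0.0], [0.0, -0.0, -1.0]]
contact_force: [1.0, 0.3, -0.1]
gripper_width: 0.0852
finger_force: 0.0
```

Request:
apply_moves(
  targets=[
    {"x": 0,"y": -0.2,"z": 0,"rx": 0,"ry": 0,"rz": 0,"fingers": 0.3},
    {"x": 0,"y": -0.15,"z": 0,"rx": 0,"ry": 0,"rz": 0,"fingers": 0.35},
    {"x": 0,"y": -0.15,"z": 0,"rx": 0,"ry": 0,"rz": 0,"fingers": 0.4},
    {"x": 0,"y": 0,"z": 0,"rx": 0,"ry": 0,"rz": 0,"fingers": 0.4},
    {"x": 0,"y": 0,"z": 0,"rx": 0,"ry": 0,"rz": 0,"fingers": 0.4},
    {"x": 0,"y": 0,"z": 0,"rx": 0,"ry": 0,"rz": 0,"fingers": 0.4},
    {"x": 0,"y": 0,"z": 0,"rx": 0,"ry": 0,"rz": 0,"fingers": 0.4},
  ],
)

```text
time_s: 28.7
eef_pos: [0.5007, -0.1776, 0.1248]
eef_rot: [[-0.987, 0.159, 0.004], [0.159, 0.987, 0.009], [-0.002, 0.01, -1.0]]
contact_force: [0.0, 14.7, 8.1]
gripper_width: 0.0515
finger_force: 7.8
```

```bash
python3 - <<'E'
from h import *
d,F=pad(); barx(); prof(d)
E
```

```text
dark front x [13.4 13.8 13.9 14.3 14.4 14.8 14.9 15.4 15.9 16.3 16.8 16.9]
bar top 169 [[19.4, -106.4, 57.5], [37.3, -80.1, 61.0], [53.5, -56.7, 66.3]]
bar top 358 [[11.3, -45.9, 57.6], [35.3, 0.2, 61.7], [53.2, 45.9, 66.7]]
bar top 174 [[19.6, 56.2, 57.4], [35.6, 82.4, 61.5], [53.0, 106.3, 66.3]]
prof from -50: [111, 111, 111, 110, 108, 107, 107, 106, 106, 106, 106, 106, 109, 112, 115, 115, 115, 114, 112, 112, 112, 113, 113, 114, 113, 113, 112, 112, 114, 115, 117, 117, 116, 115, 112, 109, 105, 96, 86, 75, 69, 65, 62, 60, 59, 58, 57, 56, 56, 56, 57, 59, 64, 75, 86, 95, 91, 86, 79, 63, 46, 29, 24, 20, 17, 29, 46, 64, 82, 99, 117, 125, 125, 125, 125, 125, 125, 125, 125, 125, 126, 126, 126, 125, 125, 125, 125, 125, 125, 125]
```

Head +3 mm with the pad face still: compression ≈ 5.6–6 mm. A touch more.

Request:
apply_moves(
  targets=[
    {"x": 0,"y": 0,"z": 0,"rx": 0,"ry": 0,"rz": 0,"fingers": 0.42},
    {"x": 0,"y": 0,"z": 0,"rx": 0,"ry": 0,"rz": 0,"fingers": 0.43},
    {"x": 0,"y": 0,"z": 0,"rx": 0,"ry": 0,"rz": 0,"fingers": 0.43},
    {"x": 0,"y": 0,"z": 0,"rx": 0,"ry": 0,"rz": 0,"fingers": 0.43},
    {"x": 0,"y": 0,"z": 0,"rx": 0,"ry": 0,"rz": 0,"fingers": 0.43},
  ],
)

```text
time_s: 29.3
eef_pos: [0.5007, -0.1773, 0.1251]
eef_rot: [[-0.987, 0.159, 0.004], [0.159, 0.987, 0.01], [-0.002, 0.011, -1.0]]
contact_force: [0.9, 15.7, 11.1]
gripper_width: 0.0487
finger_force: 11.5
```

```bash
python3 - <<'E'
from h import *
d,F=pad(); barx(); prof(d); print(manip.sense()["contact_force"],manip.sense()["finger_force"]); save(d,"final.png",(270,180,350,240),10)
E
```

```text
dark front x [13.4 13.8 13.9 14.3 14.4 14.8 14.9 15.4 15.9 16.3 16.8 16.9]
bar top 170 [[19.5, -106.5, 57.4], [36.5, -82.8, 61.2], [53.9, -57.0, 67.1]]
bar top 350 [[11.7, -46.5, 57.6], [35.3, 0.4, 61.4], [53.2, 46.3, 66.4]]
bar top 166 [[19.1, 56.5, 57.4], [36.1, 81.4, 61.2], [53.0, 106.3, 66.7]]
prof from -50: [111, 111, 111, 110, 108, 106, 106, 106, 106, 107, 108, 110, 111, 112, 114, 115, 114, 113, 112, 111, 111, 111, 112, 114, 114, 114, 114, 114, 114, 115, 116, 116, 115, 114, 111, 107, 103, 94, 84, 73, 68, 63, 59, 57, 57, 57, 57, 55, 54, 54, 57, 61, 67, 77, 87, 95, 90, 85, 78, 62, 45, 28, 22, 18, 15, 28, 46, 64, 82, 100, 117, 125, 125, 125, 125, 125, 126, 126, 127, 127, 128, 127, 127, 127, 127, 127, 127, 127, 126, 126]
[ 0.41435846 15.5866691  10.9569442 ] 11.468504257500172
```

View pics/final.png

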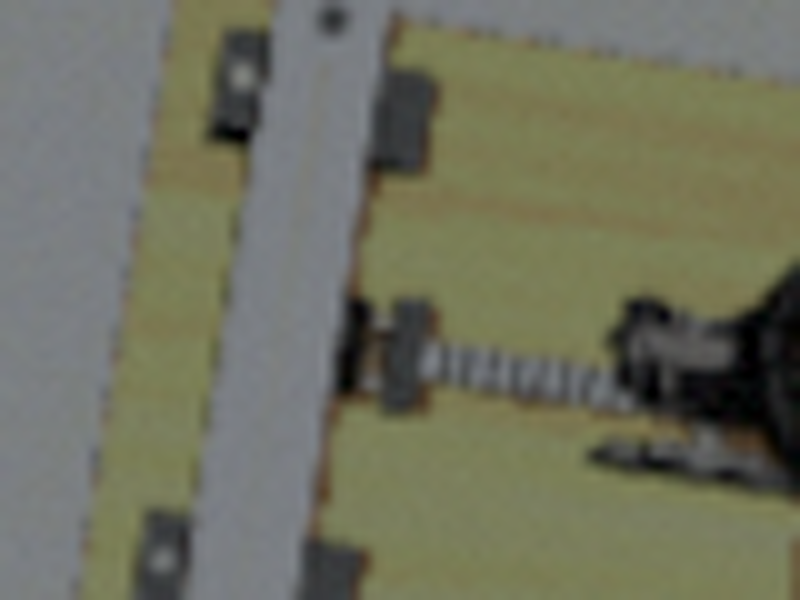

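The final picture shows the bar against both stops, with the pad (352,345) on it and the head (407,355) closed up to roughly half the gap. That is a compression of about 6–7 mm, inside 4–10.5, with the trigger held squeezed at about 11 N.

```bash
python3 -c "
from plant import manip
print(manip.hand_in())"
```

```text
the job is handed in; nothing more can be done
None
```

I handed in the job: the long bar lies flat and centred against both stops, the pad is pressed in by an estimated 6–7 mm (target 4–10.5), and the gripper is still squeezing the trigger; the judge's verdict was not shown.

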